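Prop up the label press bed with a pry bar

ROBOT

A 6-joint arm with a two-finger parallel gripper is mounted at the origin on the work surface. World frame = base frame: x ahead of the robot, y to its left, z up, the work surface at z = 0. Lengths are in m, angles in rad, forces in N, time in s.
With the tool pointing down it reaches from about 0.325 to 0.875 m from the base axis. Payload 4.4 kg.
Tool frame: the origin (TCP) lies at the very end of the fingers, on their centre line; the grasp point (between the pads) lies hold_point_z behind it (hold_point_z is the distance from the TCP to the grasp point, in m); x points along the fingers, z is the direction in which the jaws open and shut, and the axes are right-handed (so a half turn about x gives the same grasp; the last joint's range is limited). The gripper opens to 85 mm and grips with 20 to 120 N. Pads are 22 mm wide; open, the fingers measure 114 mm over their backs; the gripper's body (76 mm by 85 mm) begins 54 mm behind the grasp point. The pads swing forward as they close: fully open they stand 13 mm farther back than shut.
Start: joints at [-1.296, 0.207, 1.542, -0, 1.393, -0.15], TCP at [0.237, -0.524, 0.231] pointing down, gripper open.
Joint ranges: [-2.73, 2.73], [-0.86, 2.22], [0.23, 2.46], [-1.11, 4.25], [0.08, 2.63], [-2.82, 2.82]. Speed limits (rad/s): [2.79, 2.79, 3.14, 3.14, 3.14, 3.14].

INTERFACE

Orientations are given as a unit quaternion [w, x, y, z].
In Python, from bench import * gives the robot as it stands. The module is installed in compiled form; this text tells all that it offers.
- The arm moves only by the tool carry_out, never from a script. Its argument "rows" is text: rows parted by semicolons, each of 7 numbers parted by spaces: the turn, a rotation vector about the world's x, y, z in degrees, then the shift along the world's x, y, z in cm, then the closure, from -1 (fully open) to 1 (shut). In form: rx ry rz dx dy dz jaw; .... A call has 1 to 20 rows; each row is the pose to reach, as a shift and turn from the pose commanded when the call began; what a row does not reach only later rows make up. A row lasts 1/10 s, in which the tool goes at most 50 mm and 8.59 degrees, less where a joint would pass 70% of its speed; a pose out of reach is approached as far as the arm can. A call with a gripper value outside its range is refused whole. The fingers move at their own pace and stop on an object; "force" is the grip in N (left out, the last holds). Time passes only in rows, so rows that repeat a pose let the fingers close. It gives the time, the measured TCP pose, the force and the opening at its end, in the units of the state.
- get_obs(): the state, without advancing time (a new reading comes with each control period).
- camera(name): name is "side" or "top" or "wrist"; returns (picture, depth): 420x560x3 uint8, red, green, blue; 420x560 float32, m along the optical axis (not along the pixel's ray), 0 where there is no reading.
- camera_params(name): a dict with "fx", "fy", "cx", "cy" (pixels), "D" ([k1, k2, p1, p2, k3] as OpenCV has them; the pictures are not rectified), "eye" and "attitude" of the camera in the world; the wrist camera has in their place "T_tool_cam" (4x4, takes a point from camera to tool coordinates, whose origin is the TCP and whose axes are the tool frame's). Camera axes: x right, y down, z forward; pixel columns grow to the right and rows downward; lengths in m; the calibration is good to about 2 mm. A picture is of the moment at which its call begins: read the wrist's pose just before it. camera_params takes no time and is no camera call.
- finish_job(): hands the job in, once; it reports no verdict.
The state is a dict: "time_s": time; "joint_pos": joint angles; "joint_vel": joint speeds; "joint_efforts": joint torques, N m; "eef_pos": TCP position; "tcp_rot": TCP orientation; "wrist_force": force on the tool from outside, world axes, zero at the start; "torque": the same for the moment, N m; "finger_gap": opening from 0.0 (shut) to 1.0 (fully open).
Only numpy, scipy, OpenCV 4.12 (cv2) and the standard library are available. Lean on these libraries where they do the work, as an engineer would, in place of code of your own. Each camera call takes 0.05 s, during which the arm holds its last target.

TASK

Use the pry bar over the green fulcrum block to lever up the front edge of the label press's heavy bed until the yellow spring prop snaps under the edge, then let the bed down so that it rests on the prop. After that, press the red plunger fully down to its stop to lock the prop, and let go. Lift the bed only with the bar, touch neither bed nor prop with the robot, and leave the bottle, the jar and the tape roll standing where they are; the bar may stay where it lies on the fulcrum.

Things in the scene. Friction and masses are not known exactly. Their poses are not given: they have to be found in the camera images.
- press: label press fixed to the bench. Origin on the bench under the bed; x points from the bed's front edge to its hinge (front faces -x). In mm: bed x -100..110, y -95..95, underside 48 up, blue pad top 80; under it free from the front edge to x = -50 except at the prop. Column at x 205; white head x 160..330, y -100..100, 290 high. Red plunger at y = -128
- bed_edge (a point): middle of the lower front edge of the bed (48 mm above the bench when down); bar tip goes under this edge
- bed (a joint): tilt of the heavy bed (5 kg give or take a quarter, 210 x 190 x 32 mm, hinged along its back edge at x 110, z 58 mm of the press; 20 to 31 N to raise at the front edge), rad: 0 down; 0.1 lifts the front edge 21 mm; stop at 0.22. On the prop it reads about 0.086; it must be levered past about 0.09 for the prop to snap in
- prop (a joint): yellow spring prop: post 16 mm wide, 8 thick, 45 high, pivoted 20 mm above the bench, 8 mm behind the bed's front edge, at y = -62 mm of the press. About 0 rad: leaning out 24 degrees against the edge of the lowered bed; its weak spring swings it to 0.42 = upright under the edge, its stop, once the edge is up by about 18 mm
- prop_top (a point): centre of the top end of the yellow prop (65 mm above the bench when upright)
- plunger (a joint): red spring plunger, m pressed: 0 out, 0.012 at its stop; springs back by itself; needs about 3 N to start and 9 N at the stop
- plunger_top (a point): centre of the outer face of the plunger's red head (38 mm diameter, 10 mm thick, about 80 mm above the bench). The point's z axis is the plunger's axis, pointing outward: it leans 35 degrees (0.61 rad) from vertical towards the press's front (-x of the press); push along -z of the point
- fulcrum: green block fixed to the bench in front of the bed, 46 x 60 mm footprint, 58 mm high, with a rounded steel ridge (radius 8 mm, 60 mm long) on top along its own y. Origin at the centre of its underside; x points to the bed. The ridge's middle stands 32 to 44 mm in front of the bed's edge. Lower part 34 mm high, neck under the ridge 16 mm thick
- fulcrum_ridge (a point): middle of the top of the ridge, 58 mm above the bench
- bar: loose pry bar, 220 mm long, 0.25 kg, on its cradle. Origin mid-length, mid-section; x along the bar to the flat steel tip at +110 mm. Last 35 mm 6 mm thick, then 10 mm thick, 18 wide; orange sleeve 20 wide, 16 thick from x = -110 to +10. It goes in over the ridge sloping 30 to 40 degrees, tip down, to about 20 mm under the edge; levering brings it nearly level
- bar_tip (a point): middle of the tip end of the bar
- bar_grip (a point): point on the bar's axis in the orange sleeve, 155 mm from the tip; a place to grip across the 20 mm width
- rest: wooden cradle fixed to the bench, 200 x 50 mm foot plate 6 mm thick, with two 16 mm wide saddles at x = +60 and x = -90 mm that hold the bar with its axis 38 mm above the bench. Origin at the centre of its underside, x axis along the bar to its tip
- cleaner: green bottle, bystander, 56 mm diameter, 160 mm high, origin at the centre of its underside
- ink: yellow jar with black cap, bystander, 60 mm diameter, 85 mm high, origin at the centre of its underside
- tape: cardboard tape roll lying flat, bystander, 90 mm diameter, 30 mm high, origin at the centre of its underside
Not all that is in view belongs to the job. What is shaped like the fulcrum but orange, pink or purple is not meant.

How it is judged:
By the outcome, as a careful person would: the job done as asked, in the order asked, and still so for the second after the job is handed in, with the robot touching nothing.
It also fails if it takes over 53 s, if anything falls off the work surface, if the arm or the gripper's body presses on something with over 40 N, if the wrist force passes 120 N, or if a joint passes its speed limit or range.

## Working session

There is one attempt and no reset: what is moved stays moved. The work goes in short steps, Python scripts to look and compute and a tool call to move; the robot and the scene stay as the last step left them, time stands still between calls to the robot, and variables do not carry over. Pictures are saved under pics/ and viewed, and the job is handed in when it is done.

Besides the shell and the picture viewer there is one more tool, called by a JSON object that holds its "name" and its "arguments". carry_out: Moves the arm, as the interface text tells. Its arguments: {"type":"object","properties":{"rows":{"type":"string"},"force":{"type":"number"}},"required":["rows"]}

```bash
mkdir -p pics; ls; python3 - <<'E'
from bench import *
import cv2,numpy as np
np.set_printoptions(precision=4,suppress=True)
o=get_obs();print(o)
for n in ("side","top","wrist"):
    p,d=camera(n);cv2.imwrite(f"pics/{n}0.png",p[:,:,::-1]);np.save(f"pics/{n}0_d.npy",d);np.save(f"pics/{n}0.npy",p)
    print(n,camera_params(n))
E
```

```text
pics
{'time_s': 0.0, 'joint_pos': array([-1.2965,  0.2075,  1.5429, -0.    ,  1.3935, -0.1505]), 'joint_vel': array([-0.0001,  0.0017, -0.001 , -0.0007, -0.0007, -0.0008]), 'joint_efforts': array([ -0.0002, -38.3032, -29.1596,  -0.0002,   0.0104,  -0.    ]), 'eef_pos': array([ 0.2367, -0.5232,  0.2301]), 'tcp_rot': array([ 0.5935,  0.3839,  0.5948, -0.3828]), 'wrist_force': array([0.0988, 0.4492, 0.322 ]), 'torque': array([-0.0064,  0.0252,  0.0266]), 'finger_gap': 0.9941449965645791}
side {'fx': 539.025717396731, 'fy': 539.025717396731, 'cx': 285.21052158398504, 'cy': 208.92015917212075, 'D': array([-0.0852,  0.    ,  0.    ,  0.    ,  0.    ]), 'eye': array([-0.1651,  0.7259,  0.8793]), 'attitude': array([ 0.1609, -0.3228,  0.8378, -0.4099])}
top {'fx': 491.3755667739917, 'fy': 491.3755667739917, 'cx': 281.990135266631, 'cy': 206.61047261459058, 'D': array([-0.0448,  0.    ,  0.    ,  0.    ,  0.    ]), 'eye': array([ 0.4323, -0.0287,  1.0548]), 'attitude': array([ 0.0407, -0.7026,  0.7103, -0.016 ])}
wrist {'fx': 353.20787945008163, 'fy': 353.20787945008163, 'cx': 278.09180332435375, 'cy': 209.82443491028698, 'D': array([-0.0834,  0.    ,  0.    ,  0.    ,  0.    ]), 'T_tool_cam': array([[ 0.0004, -0.2731,  0.962 , -0.1416],
       [ 0.0008, -0.962 , -0.2731,  0.0694],
       [ 1.    ,  0.0009, -0.0002, -0.0007],
       [ 0.    ,  0.    ,  0.    ,  1.    ]])}
```

View pics/top0.png

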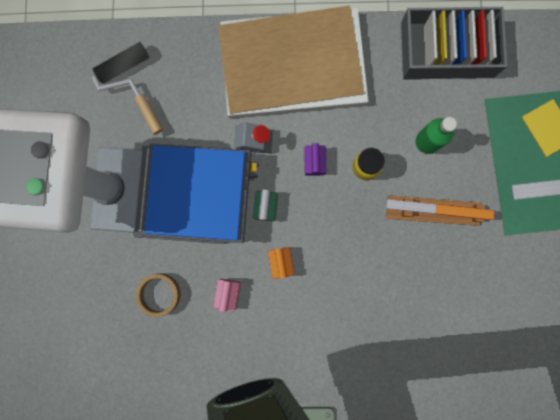

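View pics/side0.png

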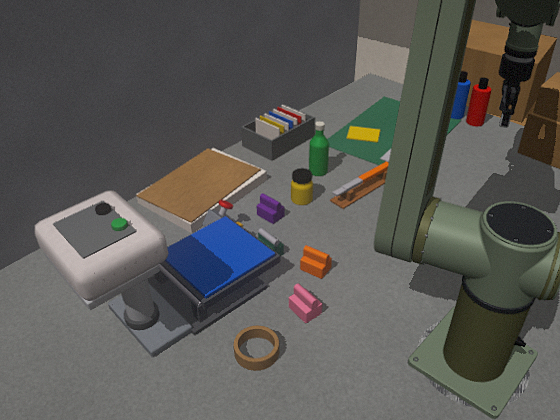

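```bash
python3 -c "
import bench;print([ (k,getattr(bench,k)) for k in dir(bench) if not k.startswith('__')])"
```

```text
[('IKError', <class 'bench.IKError'>), ('camera', <function make.<locals>.drawn_camera at 0x7f356c6e8180>), ('camera_params', <function make.<locals>.<lambda> at 0x7f356c6e8720>), ('finish_job', <function connect.<locals>.done at 0x7f356c65b7e0>), ('get_obs', <function make.<locals>.<lambda> at 0x7f356c6e8680>), ('hold_point_z', 0.0187)]
```

```bash
cat > h.py <<'E'
import numpy as np,cv2
from scipy.spatial.transform import Rotation as R
np.set_printoptions(precision=4,suppress=True)
def Rq(q): return R.from_quat([q[1],q[2],q[3],q[0]])
def rays(cp,uv):
    K=np.array([[cp['fx'],0,cp['cx']],[0,cp['fy'],cp['cy']],[0,0,1.]])
    n=cv2.undistortPoints(np.array(uv,float).reshape(-1,1,2),K,np.array(cp['D'])).reshape(-1,2)
    return np.c_[n,np.ones(len(n))]
def campose(cp,o=None):
    if 'T_tool_cam' in cp:
        T=cp['T_tool_cam'];Rt=Rq(o['tcp_rot']).as_matrix()
        return Rt@T[:3,:3],Rt@T[:3,3]+o['eef_pos']
    return Rq(cp['attitude']).as_matrix(),np.array(cp['eye'])
def onplane(cp,uv,z,o=None):
    Rc,e=campose(cp,o);d=rays(cp,uv)@Rc.T
    return e+d*((z-e[2])/d[:,2])[:,None]
def cloud(cp,d,o=None):
    v,u=np.mgrid[0:d.shape[0],0:d.shape[1]]
    Rc,e=campose(cp,o);r=rays(cp,np.c_[u.ravel(),v.ravel()])
    P=(r*d.ravel()[:,None])@Rc.T+e
    P[d.ravel()<=0]=np.nan
    return P.reshape(d.shape+(3,))
def proj(cp,P,o=None):
    Rc,e=campose(cp,o);X=(np.atleast_2d(P)-e)@Rc
    K=np.array([[cp['fx'],0,cp['cx']],[0,cp['fy'],cp['cy']],[0,0,1.]])
    return cv2.projectPoints(X,np.zeros(3),np.zeros(3),K,np.array(cp['D']))[0].reshape(-1,2)
E
python3 - <<'E'
from bench import camera_params
from h import *
for n,pts in (("top",dict(table=(350,250),tip=(390,205),orangeEnd=(490,214),sleeve=(450,210),fulc=(265,205),fulcL=(258,205),bed=(195,195),red=(262,133),prop=(254,169),headw=(70,130))),("side",dict(table=(400,300)))):
    cp=camera_params(n);C=cloud(cp,np.load(f"pics/{n}0_d.npy"))
    for k,(u,v) in pts.items(): print(n,k,C[v,u])
    img=cv2.imread(f"pics/{n}0.png")
    if n=="top":
        c=cv2.resize(img[110:260,130:290],None,fx=5,fy=5,interpolation=cv2.INTER_CUBIC)[:600,:800];cv2.imwrite("pics/c1.png",c)
        c=cv2.resize(img[180:240,375:505],None,fx=6,fy=6,interpolation=cv2.INTER_CUBIC);cv2.imwrite("pics/c2.png",c)
    else:
        c=cv2.resize(img[170:330,140:300],None,fx=4,fy=4,interpolation=cv2.INTER_CUBIC)[:600];cv2.imwrite("pics/c3.png",c)
E
```

```text
top table [ 0.4227 -0.1365 -0.002 ]
top tip [ 0.5146 -0.2163  0.0408]
top orangeEnd [ 0.4935 -0.4209  0.0413]
top sleeve [ 0.5024 -0.3377  0.0454]
top fulc [0.5163 0.0404 0.059 ]
top fulcL [0.5185 0.0568 0.034 ]
top bed [0.5366 0.1803 0.0784]
top red [0.6602 0.044  0.0814]
top prop [0.59   0.0622 0.063 ]
top headw [0.6237 0.3425 0.2867]
side table [ 0.195  -0.0385 -0.0006]
```

View pics/c1.png

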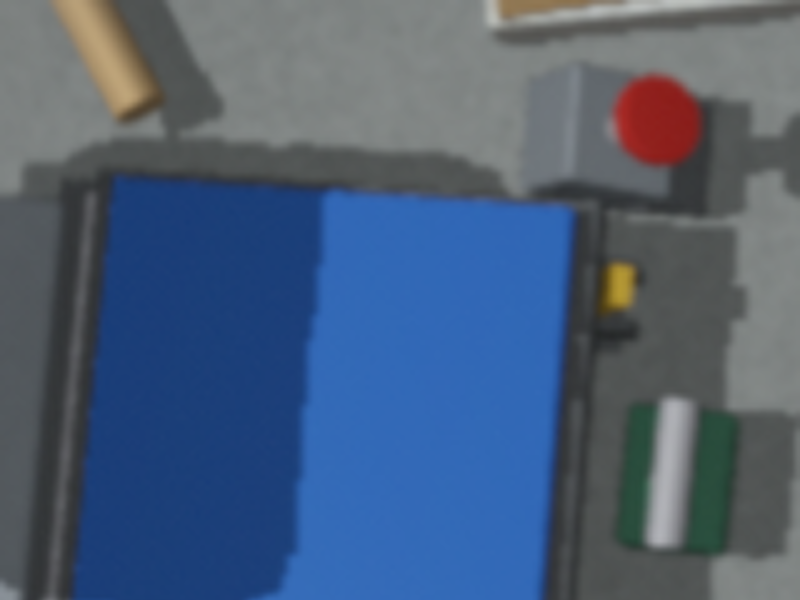

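View pics/c2.png

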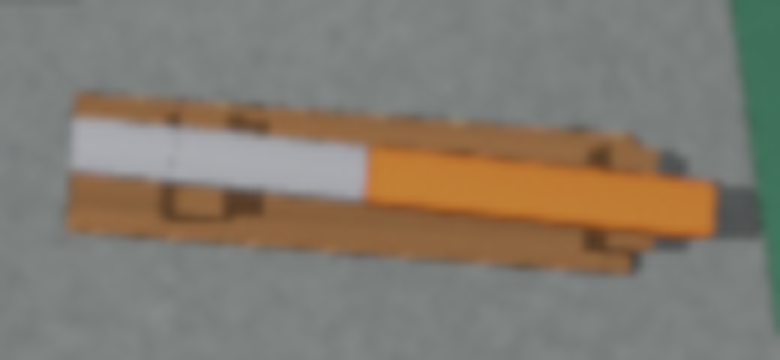

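View pics/c3.png

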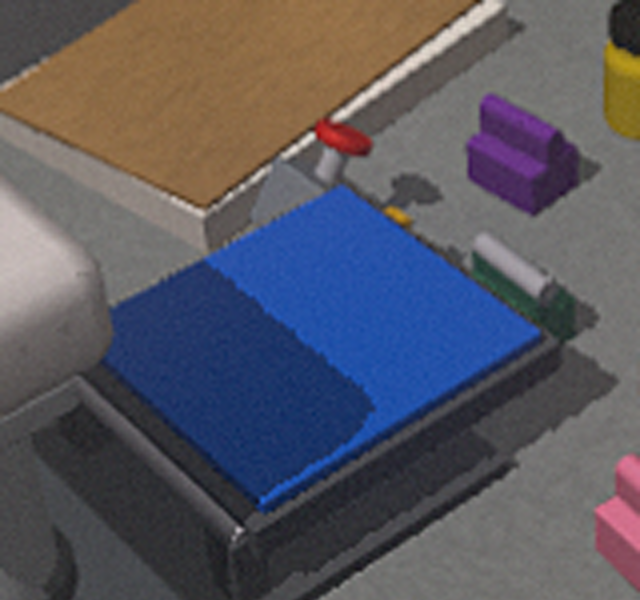

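```bash
python3 - <<'E'
from bench import camera_params
from h import *
cp=camera_params("top");p=np.load("pics/top0.npy");C=cloud(cp,np.load("pics/top0_d.npy"))
hsv=cv2.cvtColor(p,cv2.COLOR_RGB2HSV)
def roi(m,b):
    z=np.zeros_like(m);u0,v0,u1,v1=b;z[v0:v1,u0:u1]=m[v0:v1,u0:u1];return z
def rect(m,z,name):
    cs,_=cv2.findContours(m,cv2.RETR_EXTERNAL,cv2.CHAIN_APPROX_NONE);c=max(cs,key=cv2.contourArea)
    P=onplane(cp,c.reshape(-1,2),z)[:,:2]
    (cx,cy),(w,h),a=cv2.minAreaRect((P*1000).astype(np.float32))
    print(name,"area",cv2.contourArea(c),"c",cx,cy,"wh",w,h,"a",a); print(cv2.boxPoints(((cx,cy),(w,h),a))); return P
S=hsv[...,1];V=hsv[...,2];H=hsv[...,0]
rect(roi(((S<60)&(V>130)).astype(np.uint8),(245,180,285,230)),.056,"ridge")
rect(roi(((H>60)&(H<95)&(S>80)).astype(np.uint8),(245,180,285,230)),.034,"fulcgreen")
rect(roi(((H>100)&(H<130)&(S>120)).astype(np.uint8),(120,130,270,255)),.080,"pad")
rect(roi(((H>8)&(H<20)&(S>170)&(V>150)).astype(np.uint8),(375,180,505,240)),.046,"sleeve")
rect(roi(((S<60)&(V>130)).astype(np.uint8),(380,190,440,222)),.042,"steel")
rect(roi((((H<6)|(H>174))&(S>150)).astype(np.uint8),(240,110,285,150)),.080,"red")
rect(roi(((H>18)&(H<32)&(S>130)).astype(np.uint8),(245,155,265,182)),.062,"prop")
m=(((H<6)|(H>174))&(S>150)).astype(np.uint8);m=roi(m,(240,110,285,150)).astype(bool)
Q=C[m];Q=Q[~np.isnan(Q).any(1)];Q=Q[Q[:,2]>.06];c=Q.mean(0);n=np.linalg.svd(Q-c)[2][2];print("red plane",c,n*np.sign(n[2]),len(Q), np.abs((Q-c)@n).mean())
E
```

```text
ridge area 137.0 c 518.7175903320312 44.264339447021484 wh 12.220848083496094 58.599891662597656 a 83.27335357666016
[[488.9036  41.628 ]
 [547.1001  34.764 ]
 [548.5316  46.9007]
 [490.3351  53.7647]]
fulcgreen area 155.5 c 515.2971801757812 27.412918090820312 wh 14.327701568603516 57.071083068847656 a 83.25066375732422
[[486.1174  23.6524]
 [542.793   16.945 ]
 [544.4769  31.1735]
 [487.8013  37.8808]]
pad area 8201.5 c 543.2249145507812 181.35107421875 wh 191.66476440429688 180.1237030029297 a 85.1355972290039
[[445.3611  93.5009]
 [624.836   78.2268]
 [641.0887 269.2012]
 [461.6138 284.4753]]
sleeve area 464.5 c 499.0791015625 -367.88543701171875 wh 115.5697021484375 19.483020782470703 a 83.25838470458984
[[ 482.6215 -424.1272]
 [ 501.9698 -426.4143]
 [ 515.5367 -311.6437]
 [ 496.1884 -309.3565]]
steel area 414.5 c 512.2498168945312 -256.35858154296875 wh 105.11295318603516 19.934242248535156 a 83.08763885498047
[[ 496.0299 -307.3335]
 [ 515.8193 -309.7326]
 [ 528.4697 -205.3837]
 [ 508.6804 -202.9846]]
red area 199.0 c 658.5827026367188 46.15629577636719 wh 32.529483795166016 32.89993667602539 a 88.99348449707031
[[641.8495  30.183 ]
 [674.7444  29.6051]
 [675.3159  62.1296]
 [642.421   62.7075]]
prop area 43.5 c 593.3683471679688 64.33807373046875 wh 12.322101593017578 18.611711502075195 a 89.72337341308594
[[584.0329  58.222 ]
 [602.6443  58.1322]
 [602.7038  70.4541]
 [584.0923  70.544 ]]
red plane [0.6585 0.0456 0.0817] [-0.0932 -0.5208  0.8485] 221 0.0013799400466683667
```

```bash
cat >> h.py <<'E'
def head(psi): s=np.radians(psi);return np.array([np.sin(s),np.cos(s),0]),np.array([np.cos(s),-np.sin(s),0])
def toolR(psi,lean,sgn):  # lean>0: body leans back (toward tail)
    h,l=head(psi);b=np.radians(lean)
    a=-np.cos(b)*np.array([0,0,1])+np.sin(b)*h
    z=sgn*l;y=np.cross(z,a);return np.column_stack([a,y,z])
def delta(o,Rt,grasp=None,tcp=None,hp=0.0187):
    R0=Rq(o['tcp_rot']).as_matrix()
    if tcp is None: tcp=np.array(grasp)+Rt[:,0]*hp
    rv=R.from_matrix(Rt@R0.T).as_rotvec(degrees=True)
    print("rot",np.round(rv,1),"shift cm",np.round((tcp-o['eef_pos'])*100,2),"ang",round(float(np.linalg.norm(rv)),1))
E
python3 - <<'E'
from bench import get_obs,camera_params
from h import *
o=get_obs();print(Rq(o['tcp_rot']).as_matrix())
h,l=head(6.8);mid=np.array([.5054,-.3147,.038]);g=mid-.045*h
print(g)
for s in(1,-1):
    Rt=toolR(6.8,18,s);print(s);delta(o,Rt,g+[0,0,.12]);delta(o,Rt,g)
cp=camera_params("top")
print(onplane(cp,[[315,145],[315,172],[304,158],[327,158],[281,262],[369,164],[435,140],[157,295]],.03))
E
```

```text
[[-0.0005  0.9112  0.4121]
 [ 0.0018  0.4121 -0.9112]
 [-1.      0.0003 -0.0019]]
[ 0.5001 -0.3594  0.038 ]
1
rot [ 15.1 -11.2  58.3] shift cm [26.4  16.97 -9.01] ang 61.3
rot [ 15.1 -11.2  58.3] shift cm [ 26.4   16.97 -21.01] ang 61.3
-1
rot [  12.8   17.7 -119.9] shift cm [26.4  16.97 -9.01] ang 121.9
rot [  12.8   17.7 -119.9] shift cm [ 26.4   16.97 -21.01] ang 121.9
[[ 0.6445 -0.0641  0.03  ]
 [ 0.587  -0.0633  0.03  ]
 [ 0.6171 -0.0406  0.03  ]
 [ 0.6164 -0.0889  0.03  ]
 [ 0.3995  0.01    0.03  ]
 [ 0.6023 -0.1767  0.03  ]
 [ 0.6515 -0.3166  0.03  ]
 [ 0.3326  0.2702  0.03  ]]
```

View pics/wrist0.png

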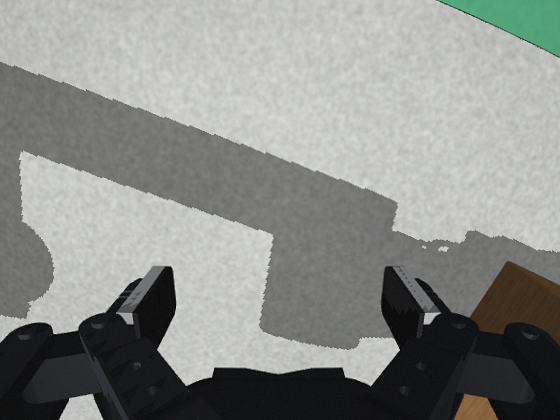

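Candidates for the fulcrum in the top picture are green (265,205), purple (315,158), orange (281,262) and pink (228,294). I chose the green block with the steel ridge directly in front of the bed, and crop c1 confirms it. The bar is on its cradle, with the tip at (388,205) and the sleeve end at (493,214).

{"name": "carry_out", "arguments": {"rows": "15.1 -11.2 58.3 26.4 17 -9 -0.3;15.1 -11.2 58.3 26.4 17 -9 -0.3;15.1 -11.2 58.3 26.4 17 -9 -0.3;15.1 -11.2 58.3 26.4 17 -9 -0.3;15.1 -11.2 58.3 26.4 17 -9 -0.3;15.1 -11.2 58.3 26.4 17 -9 -0.3;15.1 -11.2 58.3 26.4 17 -9 -0.3;15.1 -11.2 58.3 26.4 17 -9 -0.3;15.1 -11.2 58.3 26.4 17 -9 -0.3;15.1 -11.2 58.3 26.4 17 -9 -0.3;15.1 -11.2 58.3 26.4 17 -9 -0.3;15.1 -11.2 58.3 26.4 17 -9 -0.3", "force": 60}}

```text
time_s: 1.35
eef_pos: [0.5003, -0.3548, 0.1421]
tcp_rot: [0.705, 0.152, 0.69, 0.067]
wrist_force: [-0.3, -0.1, -0.6]
finger_gap: 0.648
```

```bash
python3 - <<'E'
from bench import *
from h import *
o=get_obs();print(o)
p,d=camera("wrist");cv2.imwrite("pics/w1.png",p[:,:,::-1]);np.save("pics/w1_d.npy",d)
h,l=head(6.8);g=np.array([.5054,-.3147,.038])-.045*h
delta(o,toolR(6.8,18,1),g)
cp=camera_params("wrist")
print("pred tip,tail,grip",proj(cp,np.array([g+.155*h,g-.065*h,g])+[0,0,.005],o))
C=cloud(cp,d,o);hsv=cv2.cvtColor(p,cv2.COLOR_RGB2HSV);H,S,V=hsv[...,0],hsv[...,1],hsv[...,2]
m=((H>8)&(H<20)&(S>170)&(V>150))&(C[...,2]>.03)
Q=C[m];print(len(Q),Q.mean(0),np.linalg.svd(Q-Q.mean(0),full_matrices=False)[2][0])
t=Q-Q.mean(0);print("along",(t@h).min(),(t@h).max(),"lat",(t@l).min(),(t@l).max(), "z",np.median(Q[:,2]))
E
```

```text
{'time_s': 1.35, 'joint_pos': array([-0.8767,  0.4849,  1.3969,  0.2288,  1.4787, -0.8013]), 'joint_vel': array([ 0.0056,  0.0033,  0.0006,  0.002 ,  0.0002, -0.0023]), 'joint_efforts': array([  0.0934, -47.1121, -26.5217,   0.8973,   0.9135,   0.0035]), 'eef_pos': array([ 0.5003, -0.3548,  0.1421]), 'tcp_rot': array([0.7047, 0.1524, 0.6896, 0.0675]), 'wrist_force': array([-0.2628, -0.1016, -0.5943]), 'torque': array([-0.1441,  0.0015, -0.0184]), 'finger_gap': 0.6481474856828794}
rot [0.1 0.1 0.2] shift cm [  0.04   0.12 -12.19] ang 0.2
pred tip,tail,grip [[277.9908  51.5997]
 [278.755  350.3952]
 [278.5293 260.5811]]
4432 [ 0.4993 -0.3674  0.0447] [-0.1165 -0.9932  0.0011]
along -0.05953694425281135 0.12069874943136316 lat -0.011003250854468145 0.015696809104779625 z 0.04479386878775324
```

View pics/w1.png

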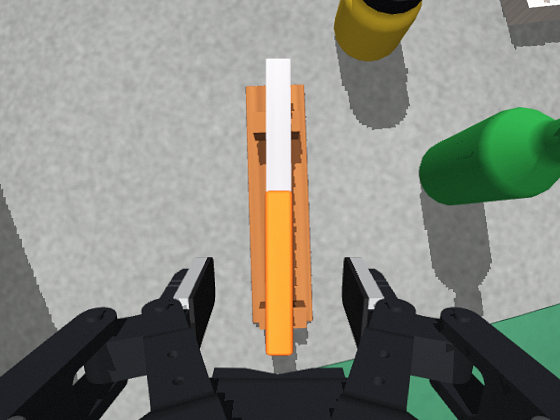

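The wrist view shows the bar with its tip at (278,58) and tail at (279,354), centred between the fingers. The sleeve is clear at the grip height, so I'll descend and grip.

{"name": "carry_out", "arguments": {"rows": "0 0 0 0 -0.1 -4 -0.3;0 0 0 0 -0.1 -8 -0.3;0 0 0 0 -0.1 -11 -0.3;0 0 0 0 -0.1 -12.3 -0.3;0 0 0 0 -0.1 -12.3 -0.3;0 0 0 0 -0.1 -12.3 1;0 0 0 0 -0.1 -12.3 1;0 0 0 0 -0.1 -12.3 1;0 0 0 0 -0.1 -12.3 1;0 0 0 0 -0.1 -12.3 1;0 0 0 0 -0.1 -12.3 1;0 0 0 0 -0.1 -12.3 1", "force": 100}}

```text
time_s: 2.6
eef_pos: [0.5024, -0.3567, 0.0209]
tcp_rot: [0.706, 0.151, 0.689, 0.068]
wrist_force: [-0.3, -0.6, 6.3]
finger_gap: 0.213
```

{"name": "carry_out", "arguments": {"rows": "0 0 0 0 0 2 1;0 0 0 0 0 5 1;0 0 0 0 0 10 1;0 0 0 0 0 15 1;0 0 0 0 0 15 1"}}

```text
time_s: 3.1
eef_pos: [0.5049, -0.3589, 0.1776]
tcp_rot: [0.709, 0.147, 0.686, 0.065]
wrist_force: [1.2, -1.2, -0.9]
finger_gap: 0.218
```

```bash
python3 - <<'E'
from bench import *
from h import *
o=get_obs();print(o)
p,d=camera("wrist");cv2.imwrite("pics/w2.png",p[:,:,::-1]);np.save("pics/w2_d.npy",d)
E
```

```text
{'time_s': 3.1, 'joint_pos': array([-0.8756,  0.4517,  1.3649,  0.2288,  1.5265, -0.7913]), 'joint_vel': array([-0.0016,  0.0634,  0.0796, -0.0222, -0.0723, -0.0118]), 'joint_efforts': array([  0.2376, -44.8244, -24.7389,   1.0189,   1.8696,   0.0548]), 'eef_pos': array([ 0.5049, -0.3589,  0.1776]), 'tcp_rot': array([0.7094, 0.1471, 0.6862, 0.0649]), 'wrist_force': array([ 1.2134, -1.1713, -0.9042]), 'torque': array([-0.3352, -0.0128, -0.0376]), 'finger_gap': 0.21843238012013785}
```

View pics/w2.png

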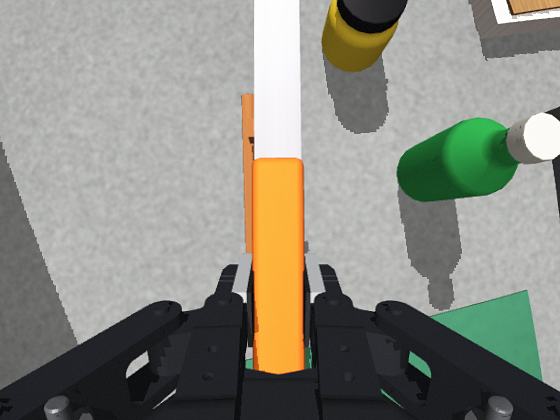

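```bash
cat > held.py <<'E'
from h import *
def held(p,d,cp):
    # bar in tool frame from the wrist view
    hsv=cv2.cvtColor(p,cv2.COLOR_RGB2HSV);H,S,V=hsv[...,0],hsv[...,1],hsv[...,2]
    T=cp['T_tool_cam'];v,u=np.mgrid[0:420,0:560]
    r=rays(cp,np.c_[u.ravel(),v.ravel()]);P=((r*d.ravel()[:,None])@T[:3,:3].T+T[:3,3]).reshape(420,560,3)
    o=((H>8)&(H<20)&(S>170)&(V>150)&(d<.25)&(d>0)); o[:, :250]=0;o[:,310:]=0
    rows=np.where(o[:,272:285].all(1))[0];b=rows.min()
    top=P[b+6:b+80,270:287].reshape(-1,3)
    c=top.mean(0);ax=np.linalg.svd(top-c,full_matrices=False)[2][0];ax*=np.sign(ax[1])
    Z=np.array([0,0,1.]);n=np.cross(ax,Z);n/=np.linalg.norm(n)
    if n[0]>0:n=-n
    e=P[b+1,278]; e=c+ax*((e-c)@ax)
    a10=e-n*.008
    st=P[5:b-15,266:290].reshape(-1,3);cs=st.mean(0);axs=np.linalg.svd(st-cs,full_matrices=False)[2][0];axs*=np.sign(axs[1])
    cen=P[b+3,(np.where(o[b+3])[0].min()+np.where(o[b+3])[0].max())//2]
    return dict(row=b,ax=ax,axs=axs,n=n,a10=a10,tip=a10+.1*ax,grip=a10-.055*ax,steelh=(cs-a10)@n,pitch=np.degrees(np.arctan2(ax[0],ax[1])),pitchs=np.degrees(np.arctan2(axs[0],axs[1])),yaw=np.degrees(np.arctan2(ax[2],ax[1])),cen=cen)
E
python3 - <<'E'
from bench import *
from held import *
print(held(cv2.imread("pics/w2.png")[:,:,::-1],np.load("pics/w2_d.npy"),camera_params("wrist")))
E
```

```text
{'row': np.int64(158), 'ax': array([ 0.6073,  0.7945, -0.0009]), 'axs': array([ 0.4549,  0.8905, -0.0012]), 'n': array([-0.7945,  0.6073, -0.    ]), 'a10': array([ 0.0021,  0.0445, -0.0004]), 'tip': array([ 0.0628,  0.1239, -0.0005]), 'grip': array([-0.0313,  0.0008, -0.0003]), 'steelh': np.float64(0.022055351489065133), 'pitch': np.float64(37.394878070103104), 'pitchs': np.float64(27.058875555840707), 'yaw': np.float64(-0.06400192657339066), 'cen': array([-0.0074,  0.051 , -0.0008])}
```

```bash
python3 - <<'E'
from bench import *
from h import *
d=np.load("pics/w2_d.npy");cp=camera_params("wrist");T=cp['T_tool_cam']
vs=list(range(0,380,15));r=rays(cp,[[278,v] for v in vs])
for v,x in zip(vs,r): print(v,d[v,278],(T[:3,:3]@(x*d[v,278])+T[:3,3])*1000)
o=get_obs()
for n in("side","top"):
    p,dd=camera(n);cv2.imwrite(f"pics/{n}2.png",p[:,:,::-1]);np.save(f"pics/{n}2_d.npy",dd)
p=cv2.imread("pics/side2.png");cv2.imwrite("pics/side2c.png",cv2.resize(p[60:260,260:460],None,fx=3,fy=3))
E
```

```text
0 0.13916883 [ 15.7469 113.8168  -0.4512]
15 0.13888334 [ 13.6597 107.511   -0.4454]
30 0.13766484 [ 10.5744 101.1058  -0.4395]
45 0.13765228 [ 8.858  95.1068 -0.4341]
60 0.13798232 [ 7.5311 89.225  -0.4288]
75 0.13685764 [ 4.6601 83.231  -0.4233]
90 0.13720699 [ 3.3867 77.4671 -0.4182]
105 0.13568391 [ 0.1635 71.6913 -0.4129]
120 0.1354916 [-1.6398 66.0445 -0.4078]
135 0.13676018 [-1.9393 60.345  -0.4028]
150 0.13642086 [-3.8825 54.7434 -0.3978]
165 0.13197912 [-9.9008 49.8093 -0.3931]
180 0.1340439 [-9.4021 44.0061 -0.3881]
195 0.1331967 [-11.7833  38.7215  -0.3834]
210 0.13176218 [-14.7083  33.6717  -0.3788]
225 0.13149896 [-16.487   28.3708  -0.3742]
240 0.13149045 [-18.022   22.9959  -0.3694]
255 0.1329612 [-18.1883  17.0256  -0.3643]
270 0.13201323 [-20.607   11.9777  -0.3598]
285 0.13094619 [-23.1168   7.0448  -0.3554]
300 0.12944089 [-25.9996   2.4028  -0.3513]
315 0.13051552 [-26.5851  -3.5936  -0.3461]
330 0.13090007 [-27.8055  -9.2998  -0.3412]
345 0.12957841 [-30.508  -13.9789  -0.3371]
360 0.13079706 [-31.0484 -20.3441  -0.3317]
375 0.081962444 [-73.2678   9.7529  -0.3549]
```

View pics/side2c.png

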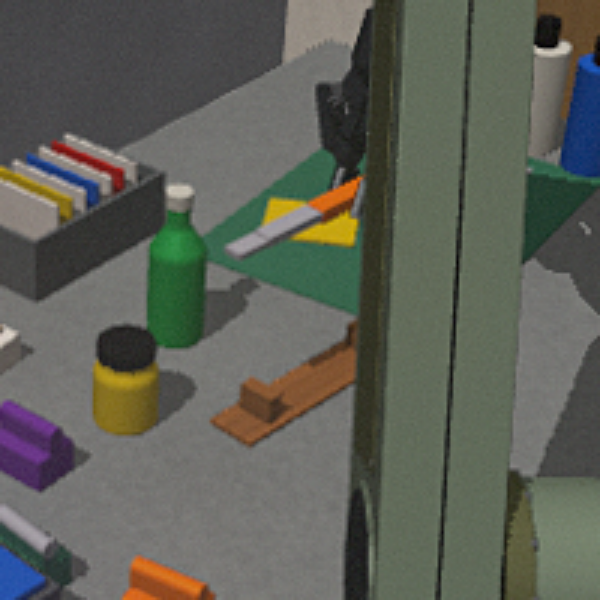

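```bash
cat > held.py <<'E'
from h import *
def held(p,d,cp):
    hsv=cv2.cvtColor(p,cv2.COLOR_RGB2HSV);H,S,V=hsv[...,0],hsv[...,1],hsv[...,2]
    T=cp['T_tool_cam'];v,u=np.mgrid[0:420,0:560]
    r=rays(cp,np.c_[u.ravel(),v.ravel()]);P=((r*d.ravel()[:,None])@T[:3,:3].T+T[:3,3]).reshape(420,560,3)
    o=((H>8)&(H<20)&(S>170)&(V>150)&(d<.25)&(d>0)); o[:, :250]=0;o[:,310:]=0
    b=np.where(o[:,272:285].all(1))[0].min()
    A=[];B=[]
    for rows,hh in((range(b+5,365),.008),(range(2,b-8),.005)):
        Q=P[rows][:,270:287].reshape(-1,3);A.append(np.c_[Q[:,1],np.ones(len(Q)),np.full(len(Q),-hh)]);B.append(Q[:,0]);print("slope deg",np.degrees(np.arctan(np.polyfit(Q[:,1],Q[:,0],1))))
    A=np.vstack(A);B=np.hstack(B);th=0.3
    for _ in range(5):
        f=A[:,2]/np.cos(th);k,c=np.polyfit(A[:,0],B-f,1);th=np.arctan(k)
    ax=np.array([np.sin(th),np.cos(th),0]);n=np.array([-np.cos(th),np.sin(th),0])
    # boundary: ray of row b-0.5 meets sleeve top line x = c + k y -.008/cos
    rr=T[:3,:3]@rays(cp,[[278,b-.5]])[0];e=T[:3,3]
    c2=c-.008/np.cos(th);t=(c2+k*e[1]-e[0])/(rr[0]-k*rr[1]);E=e+t*rr
    a10=E-n*.008
    oc=np.where(o[b+20])[0]
    print("row",b,"pitch",np.degrees(th),"a10",a10,"tip",a10+.1*ax,"grip",a10-.055*ax,"cols",oc.min(),oc.max())
    return th,a10+.1*ax
E
python3 - <<'E'
from bench import *
from held import *
th,tip=held(cv2.imread("pics/w2.png")[:,:,::-1],np.load("pics/w2_d.npy"),camera_params("wrist"))
o=get_obs();print(o['eef_pos'],o['tcp_rot']);Rt=Rq(o['tcp_rot']).as_matrix();W=Rt@tip+o['eef_pos'];print("tip world",W)
cp=camera_params("top");print(proj(cp,W),proj(camera_params("side"),W))
p=cv2.imread("pics/top2.png");cv2.imwrite("pics/top2c.png",cv2.resize(p[150:290,340:520],None,fx=4,fy=4))
E
```

```text
slope deg [15.2231 -1.4233]
slope deg [19.6395 -1.4597]
row 158 pitch 17.47391946820078 a10 [-0.0012  0.0501 -0.0004] tip [ 0.0288  0.1454 -0.0004] grip [-0.0177 -0.0024 -0.0004] cols 252 302
[ 0.5005 -0.3546  0.1679] [0.7041 0.152  0.6902 0.0685]
tip world [ 0.5177 -0.2083  0.1853]
[[400.4238 196.4941]] [[336.317  145.9002]]
```

View pics/top2c.png

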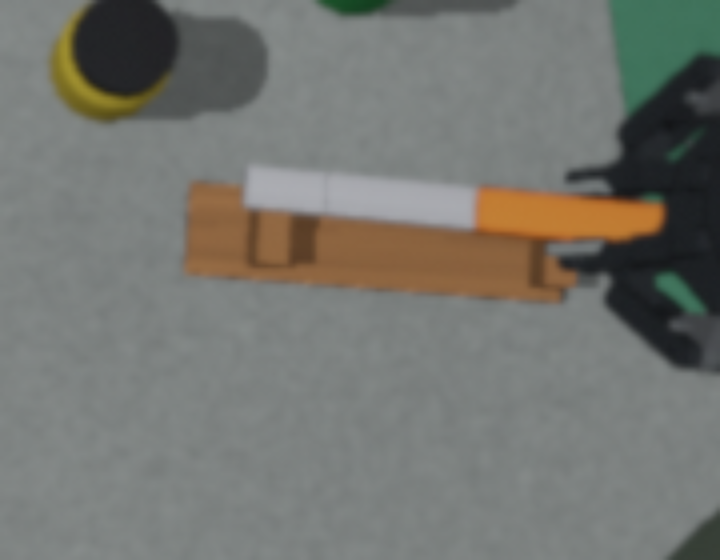

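```bash
python3 - <<'E'
from bench import *
from h import *
o=get_obs()
tip=np.array([.029,.1453,-.0004])
psi=5.5;h,l=head(psi)
Rd=np.array([.5187,.0443,0])
for th,dd,z in((40,-30,120),):
    Rt=toolR(psi,17.5-th,1)
    W=Rd+h*dd/1000+[0,0,z/1000]
    tcp=W-Rt@tip;print(tcp);delta(o,Rt,tcp=tcp)
E
```

```text
[ 0.5044 -0.1082  0.2024]
rot [-40.2   4.4   1.3] shift cm [ 0.39 24.64  3.45] ang 40.5
```

{"name": "carry_out", "arguments": {"rows": "0 0 0 0 0 5 1;0 0 0 0 0 10 1;-8 1 0.3 0 3 10 1;-16 2 0.5 0 7 10 1;-24 2.5 0.8 0.2 12 10 1;-32 3.5 1 0.3 17 9 1;-40.2 4.4 1.3 0.4 22 7 1;-40.2 4.4 1.3 0.4 24.6 5 1;-40.2 4.4 1.3 0.4 24.6 3.5 1;-40.2 4.4 1.3 0.4 24.6 3.5 1;-40.2 4.4 1.3 0.4 24.6 3.5 1;-40.2 4.4 1.3 0.4 24.6 3.5 1"}}

```text
time_s: 4.45
eef_pos: [0.5054, -0.1108, 0.2039]
tcp_rot: [0.687, -0.103, 0.699, -0.172]
wrist_force: [-0.2, -0.2, -2.1]
finger_gap: 0.217
```

```bash
python3 - <<'E'
from bench import *
from held import *
o=get_obs();print(o)
tipt=np.array([.029,.1453,-.0004]);W=Rq(o['tcp_rot']).as_matrix()@tipt+o['eef_pos'];print("tip",W)
for n in("wrist","side","top"):
    p,d=camera(n);cv2.imwrite(f"pics/{n}3.png",p[:,:,::-1]);np.save(f"pics/{n}3_d.npy",d)
    print(n,proj(camera_params(n),W,o))
held(cv2.imread("pics/wrist3.png")[:,:,::-1],np.load("pics/wrist3_d.npy"),camera_params("wrist"))
E
```

```text
{'time_s': 4.45, 'joint_pos': array([-0.1493,  0.1327,  1.7385, -0.4106,  1.2728,  0.072 ]), 'joint_vel': array([-0.0029, -0.0113, -0.0115,  0.0011,  0.0015,  0.001 ]), 'joint_efforts': array([  0.473 , -34.1984, -28.0962,  -1.6434,   0.1635,  -0.0052]), 'eef_pos': array([ 0.5054, -0.1108,  0.2039]), 'tcp_rot': array([ 0.6865, -0.1034,  0.6989, -0.1718]), 'wrist_force': array([-0.247 , -0.1808, -2.0559]), 'torque': array([ 0.3192, -0.0745,  0.033 ]), 'finger_gap': 0.2165123226738827}
tip [0.5172 0.0118 0.1216]
wrist [[277.8509 -64.9774]]
side [[276.2502 206.5778]]
top [[277.657  201.5808]]
slope deg [14.4464 -1.4576]
slope deg [19.7721 -1.5233]
row 158 pitch 17.352611339220772 a10 [-0.0018  0.0508 -0.0003] tip [ 0.028   0.1463 -0.0003] grip [-0.0182 -0.0017 -0.0003] cols 252 302
```

View pics/wrist3.png

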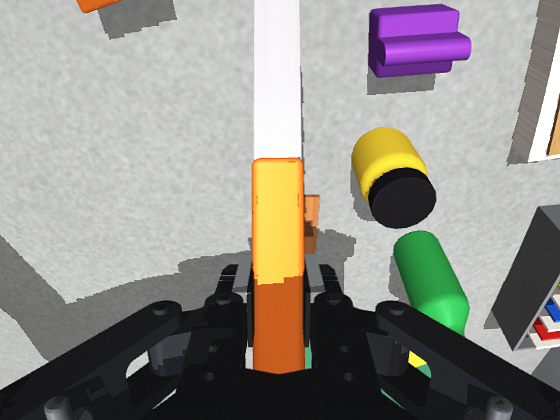

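View pics/top3.png

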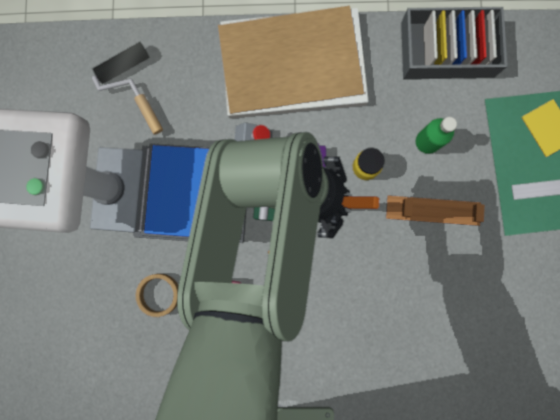

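View pics/side3.png

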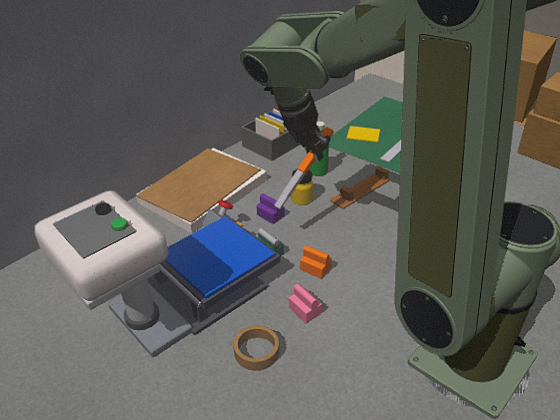

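```bash
python3 - <<'E'
from bench import *
from h import *
o=get_obs()
psi=5.5;h,l=head(psi)
Rd=np.array([.5187,.0443,0])
Rt=toolR(psi,18,1)
g=Rd-h*.06-l*.06+[0,0,.21];delta(o,Rt,g)
E
```

```text
rot [40.3 -3.8  0.2] shift cm [-5.17 10.66 -1.22] ang 40.5
```

{"name": "carry_out", "arguments": {"rows": "8 -1 0 -1 0 1 1;16 -2 0 -2 1 2 1;24 -2 0 -3 3 1 1;32 -3 0 -4 6 0 1;40.3 -3.8 0.2 -5.2 10.7 -1.2 1;40.3 -3.8 0.2 -5.2 10.7 -1.2 1;40.3 -3.8 0.2 -5.2 10.7 -1.2 1;40.3 -3.8 0.2 -5.2 10.7 -1.2 1;40.3 -3.8 0.2 -5.2 10.7 -1.2 1"}}

```text
time_s: 5.5
eef_pos: [0.4543, -0.0028, 0.1924]
tcp_rot: [0.704, 0.142, 0.691, 0.078]
wrist_force: [0.4, 0.9, -2.4]
finger_gap: 0.213
```

```bash
python3 - <<'E'
from bench import *
from held import *
import pickle
o=get_obs();print(o['time_s'],o['eef_pos'],o['tcp_rot'],o['joint_vel'],o['joint_pos']);pickle.dump(o,open("pics/o4.pkl","wb"))
p,d=camera("wrist");cv2.imwrite(f"pics/w4.png",p[:,:,::-1]);np.save(f"pics/w4_d.npy",d)
E
```

```text
5.5 [ 0.4543 -0.0028  0.1924] [0.7041 0.142  0.6914 0.0779] [ 0.0021  0.0035  0.0059  0.002   0.0038 -0.0014] [-0.411   0.0029  1.8836  0.3044  1.3624 -0.3987]
```

View pics/w4.png

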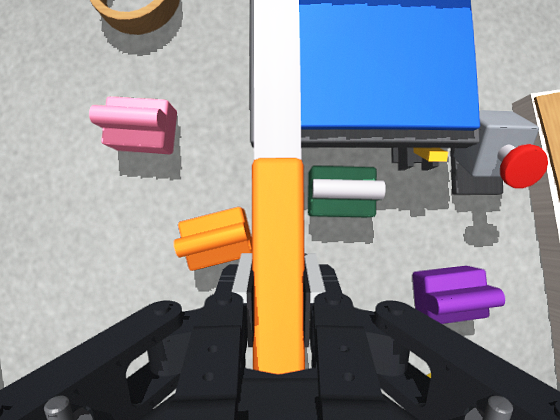

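```bash
python3 - <<'E'
from bench import camera_params
from h import *
import pickle
o=pickle.load(open("pics/o4.pkl","rb"));cp=camera_params("wrist");p=cv2.imread("pics/w4.png");hsv=cv2.cvtColor(p,cv2.COLOR_BGR2HSV);H,S,V=hsv[...,0],hsv[...,1],hsv[...,2]
print("cam",campose(cp,o)[1])
m=((S<40)&(V>150)).astype(np.uint8);mm=np.zeros_like(m);mm[170:208,304:392]=m[170:208,304:392];mm=cv2.morphologyEx(mm,cv2.MORPH_OPEN,np.ones((3,3)))
cs,_=cv2.findContours(mm,cv2.RETR_EXTERNAL,cv2.CHAIN_APPROX_NONE);c=max(cs,key=cv2.contourArea).reshape(-1,2)
print("bbox",c.min(0),c.max(0))
for z in(.050,.054,.058):
    P=onplane(cp,c,z,o)[:,:2]*1000;print("ridge",z,cv2.minAreaRect(P.astype(np.float32)))
# near/far edges of ridge per column
top=[];bot=[]
for u in range(316,380):
    r=np.where(mm[:,u])[0];top.append((u,r.min()-.5));bot.append((u,r.max()+.5))
for n,e,z in(("far",top,.054),("near",bot,.054)):
    P=onplane(cp,e,z,o)*1000;k=np.polyfit(P[:,0],P[:,1],1);print(n,"slope deg",np.degrees(np.arctan(k[0])),"y at x=518",np.polyval(k,518))
b=((H>95)&(H<130)&(S>120))
e=[(u,np.where(b[:200,u])[0].max()+.5) for u in range(310,462)]
P=onplane(cp,e,.080,o)*1000;k=np.polyfit(P[:,0],P[:,1],1);print("pad front slope",np.degrees(np.arctan(k[0])),"y at 518",np.polyval(k,518),"std",np.std(P[:,1]-np.polyval(k,P[:,0])))
print("pad right col edges",[(v,np.where(b[v,300:520])[0].max()+300) for v in(40,80,120)], onplane(cp,[[np.where(b[v,300:520])[0].max()+300.5,v] for v in(40,80,120)],.080,o)*1000)
for u in(320,350,380,440): print(u,[ (v,int(V[v,u])) for v in range(122,156,1)])
m=((H>20)&(H<32)&(S>150));ys,xs=np.where(m[140:170,405:460]);print("prop",xs.min()+405,xs.max()+405,ys.min()+140,ys.max()+140)
c=cv2.resize(p[110:230,295:480],None,fx=4,fy=4,interpolation=cv2.INTER_CUBIC);cv2.imwrite("pics/w4c.png",c)
m=(((H<6)|(H>174))&(S>150)).astype(np.uint8);m[:,:490]=0;cs,_=cv2.findContours(m,cv2.RETR_EXTERNAL,cv2.CHAIN_APPROX_NONE);c=max(cs,key=cv2.contourArea);print("red ell",cv2.fitEllipse(c),onplane(cp,[cv2.fitEllipse(c)[0]],.080,o))
E
```

```text
cam [0.4554 0.02   0.3485]
bbox [313 179] [385 196]
ridge 0.05 ((519.6734008789062, 44.00666809082031), (14.513471603393555, 61.89432144165039), 84.83831787109375)
ridge 0.054 ((518.8125610351562, 43.684600830078125), (14.318971633911133, 61.06480407714844), 84.83824920654297)
ridge 0.058 ((517.9517211914062, 43.362552642822266), (14.124469757080078, 60.235355377197266), 84.83836364746094)
far slope deg -6.538657406416476 y at x=518 50.83421827681634
near slope deg -6.355283036499534 y at x=518 36.412575760145614
pad front slope -4.627146652149331 y at 518 86.66475162908827 std 0.2879654014587192
pad right col edges [(40, np.int64(473)), (80, np.int64(476)), (120, np.int64(479))] [[629.12   153.2341  80.    ]
 [626.2497 119.2064  80.    ]
 [623.9446  86.2561  80.    ]]
320 [(122, 253), (123, 253), (124, 254), (125, 231), (126, 171), (127, 108), (128, 101), (129, 88), (130, 70), (131, 72), (132, 72), (133, 71), (134, 69), (135, 70), (136, 70), (137, 67), (138, 95), (139, 135), (140, 116), (141, 83), (142, 51), (143, 35), (144, 41), (145, 41), (146, 37), (147, 81), (148, 124), (149, 12
[... 720 characters left out ...]
143, 35), (144, 37), (145, 40), (146, 37), (147, 57), (148, 121), (149, 118), (150, 122), (151, 126), (152, 123), (153, 119), (154, 118), (155, 117)]
440 [(122, 251), (123, 251), (124, 253), (125, 247), (126, 212), (127, 141), (128, 103), (129, 96), (130, 76), (131, 73), (132, 72), (133, 71), (134, 72), (135, 72), (136, 75), (137, 70), (138, 133), (139, 130), (140, 131), (141, 96), (142, 64), (143, 36), (144, 38), (145, 36), (146, 37), (147, 56), (148, 110), (149, 120), (150, 112), (151, 225), (152, 255), (153, 254), (154, 253), (155, 253)]
prop 414 447 148 161
red ell ((523.5565795898438, 165.7948455810547), (39.44157791137695, 49.53565216064453), 56.67374801635742) [[0.657  0.0468 0.08  ]]
```

View pics/w4c.png

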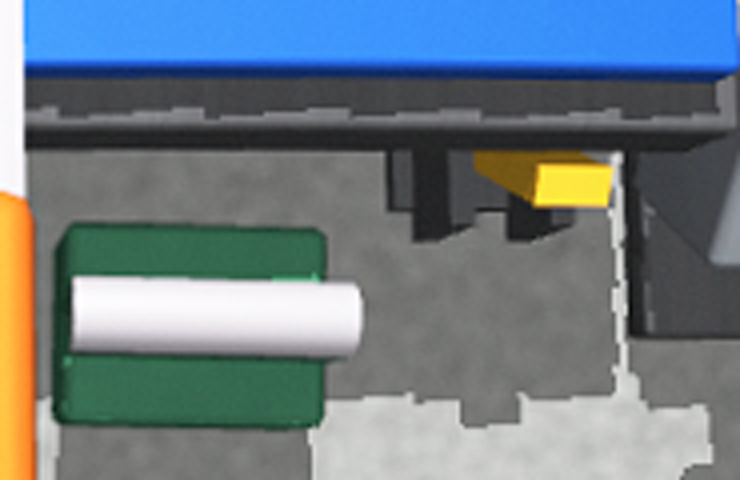

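```bash
python3 - <<'E'
from bench import camera_params
from h import *
import pickle
o=pickle.load(open("pics/o4.pkl","rb"));cp=camera_params("wrist")
for u,v in((350,146.7),(440,147)): print(onplane(cp,[[u,v]],.048,o)*1000)
for u,v,z in((350,142,.076),(350,141,.078)): print(onplane(cp,[[u,v]],z,o)*1000)
E
```

```text
[[524.4227  79.276   48.    ]]
[[604.088   72.6055  48.    ]]
[[518.3864  77.4583  76.    ]]
[[518.0075  77.8206  78.    ]]
```

```bash
cat > plan.py <<'E'
from h import *
TIP=np.array([.0288,.1456,-.0004]);PITCH=17.5;PSI=5.5
RC=np.array([.5190,.0436,.050])
def pose(th,d,z,lat=0,psi=PSI,pitch=PITCH,tip=TIP):
    h,l=head(psi);Rt=toolR(psi,pitch-th,1);W=np.array([RC[0],RC[1],0])+h*d+l*lat+[0,0,z]
    return Rt,W-Rt@tip
def ins(th,off,din):  # tip pos at depth d=din on line offset off from ridge centre
    t=np.radians(th);fx,fz=off*np.sin(t),.050+off*np.cos(t)
    return fz-(din-fx)*np.tan(t)
E
python3 - <<'E'
from bench import *
from plan import *
R0=Rq([.706,.151,.689,.068]).as_matrix();a=R0[:,0];h,l=head(6.8);print("lean at grasp",np.degrees(np.arctan2(a@h,-a[2])))
o=get_obs();print(o['eef_pos'],o['tcp_rot'])
th=40;zf=ins(th,.0145,.053);print(zf)
for back in(.10,0):
    t=np.radians(th);Rt,tcp=pose(th,.053-back*np.cos(t),zf+back*np.sin(t));print(tcp);delta(o,Rt,tcp=tcp)
E
python3 - <<'E'
import cv2
p=cv2.imread("pics/side3.png");cv2.imwrite("pics/side3c.png",cv2.resize(p[110:260,220:370],None,fx=4,fy=4,interpolation=cv2.INTER_CUBIC))
E
```

```text
lean at grasp 17.86295545790724
[ 0.4541 -0.0026  0.1923] [0.7039 0.1421 0.6916 0.0781]
0.024456125242922205
[ 0.5053 -0.1029  0.1711]
rot [-40.2   4.   -0.3] shift cm [  5.12 -10.03  -2.12] ang 40.4
[ 0.5126 -0.0266  0.1068]
rot [-40.2   4.   -0.3] shift cm [ 5.86 -2.4  -8.55] ang 40.4
```

View pics/side3c.png

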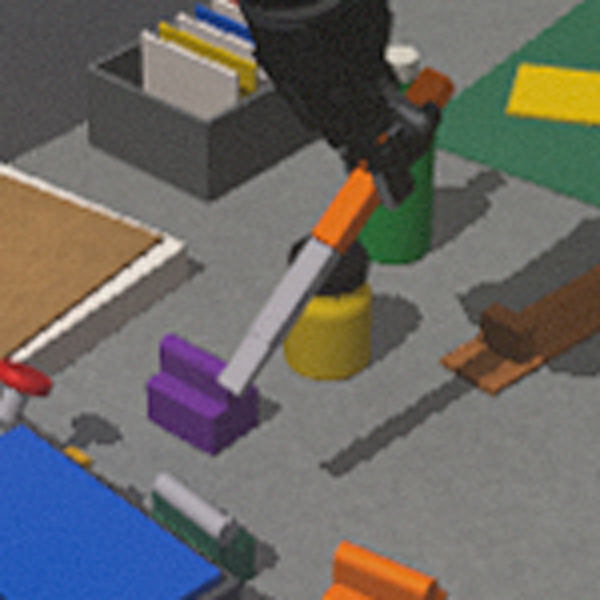

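{"name": "carry_out", "arguments": {"rows": "-4 0.4 0 1 -3 2 1;-12 1.2 0 2 -6 3 1;-20 2 0 3 -9 3 1;-28 2.8 -0.2 4 -10 2 1;-36 3.6 -0.3 5 -10 0 1;-40.2 4 -0.3 5.1 -10 -2.1 1;-40.2 4 -0.3 5.1 -10 -2.1 1;-40.2 4 -0.3 5.1 -10 -2.1 1;-40.2 4 -0.3 5.1 -10 -2.1 1"}}

```text
time_s: 6.45
eef_pos: [0.5052, -0.1026, 0.172]
tcp_rot: [0.686, -0.102, 0.699, -0.171]
wrist_force: [-0.5, 0.2, -2.2]
finger_gap: 0.214
```

```bash
python3 - <<'E'
from bench import *
from plan import *
o=get_obs();print(o['time_s'],o['eef_pos'],o['wrist_force'],o['torque'])
Ra=Rq(o['tcp_rot']).as_matrix();W=Ra@TIP+o['eef_pos'];print("tip",W)
cp=camera_params("side");print(proj(cp,W))
p,d=camera("side");cv2.imwrite("pics/s5c.png",cv2.resize(p[140:290,200:350,::-1],None,fx=4,fy=4,interpolation=cv2.INTER_CUBIC))
th=40;zf=ins(th,.0145,.053);t=np.radians(th)
for back in(.1,.05,.02,0):
    Rt,tcp=pose(th,.053-back*np.cos(t),zf+back*np.sin(t));delta(o,Rt,tcp=tcp)
E
```

```text
6.45 [ 0.5052 -0.1026  0.172 ] [-0.5113  0.1508 -2.191 ] [ 0.2254 -0.0252  0.0064]
tip [0.5171 0.0206 0.09  ]
[[273.9383 219.0028]]
rot [-0.2  0.1  0.2] shift cm [ 0.01 -0.03 -0.1 ] ang 0.3
rot [-0.2  0.1  0.2] shift cm [ 0.38  3.79 -3.31] ang 0.3
rot [-0.2  0.1  0.2] shift cm [ 0.6   6.07 -5.24] ang 0.3
rot [-0.2  0.1  0.2] shift cm [ 0.75  7.6  -6.52] ang 0.3
```

View pics/s5c.png

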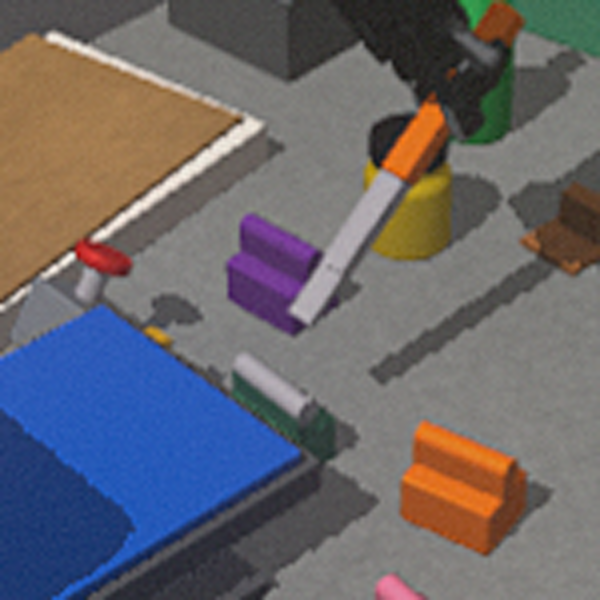

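```bash
python3 - <<'E'
from bench import *
from plan import *
cp=camera_params("side");h,l=head(6.4)
for s in(-.03,0,.03): print((proj(cp,[RC+[0,0,.008]+l*s])-[200,140])*4)
E
```

```text
[[300.6899 400.5943]]
[[267.533  375.4779]]
[[235.3035 351.0545]]
```

{"name": "carry_out", "arguments": {"rows": "0 0 0 0.2 1.9 -1.7 1;0 0 0 0.4 3.8 -3.3 1;0 0 0 0.5 5 -4.3 1;0 0 0 0.6 6.1 -5.2 1;0 0 0 0.6 6.1 -5.2 1;0 0 0 0.6 6.1 -5.2 1"}}

```text
time_s: 7.1
eef_pos: [0.5104, -0.0413, 0.1188]
tcp_rot: [0.686, -0.103, 0.7, -0.171]
wrist_force: [0.2, -0.0, -2.5]
finger_gap: 0.213
```

{"name": "carry_out", "arguments": {"rows": "0 0 0 0 0.5 -0.4 1;0 0 0 0.1 1 -0.8 1;0 0 0 0.1 1.5 -1.2 1;0 0 0 0.1 1.5 -1.2 1;0 0 0 0.1 1.5 -1.2 1"}}

```text
time_s: 7.6
eef_pos: [0.5108, -0.0258, 0.1061]
tcp_rot: [0.685, -0.103, 0.7, -0.171]
wrist_force: [0.0, -0.6, -2.0]
finger_gap: 0.218
```

```bash
python3 - <<'E'
from bench import *
from plan import *
o=get_obs();print(o['time_s'],o['eef_pos'],o['wrist_force'],o['torque'],o['joint_pos'])
Ra=Rq(o['tcp_rot']).as_matrix();W=Ra@TIP+o['eef_pos'];h,l=head(PSI);print("tip",W,"d",(W-RC)@h,"lat",(W-RC)@l)
a=Ra[:,0];print("th",PITCH-np.degrees(np.arctan2(a@h,-a[2])))
p,d=camera("side");cv2.imwrite("pics/s6c.png",cv2.resize(p[140:290,200:350,::-1],None,fx=4,fy=4,interpolation=cv2.INTER_CUBIC))
E
```

```text
7.6 [ 0.5108 -0.0258  0.1061] [ 0.0132 -0.5813 -2.0272] [ 0.2637 -0.0766  0.0182] [ 0.0147  0.2898  1.7769 -0.4254  1.159   0.3009]
tip [0.5223 0.0973 0.024 ] d 0.05380587723951143 lat -0.0018742691198266183
th 39.885080248091995
```

View pics/s6c.png

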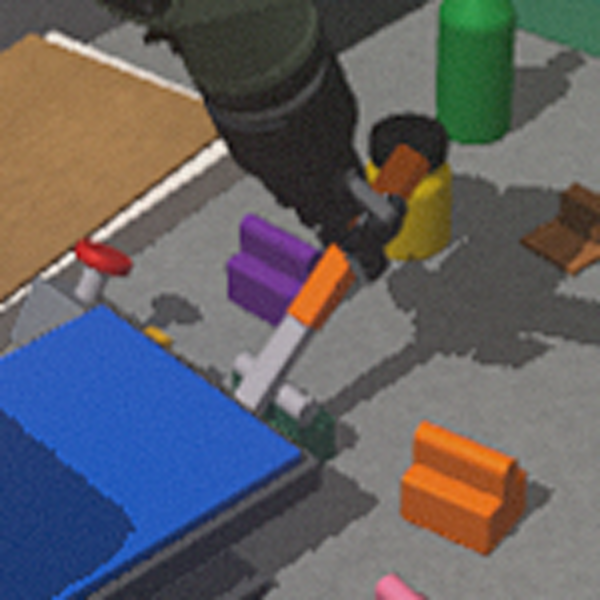

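```bash
cat >> plan.py <<'E'
def lev(th,off=.013,s0=.0593,roll=.004,lat=-.0015):
    t=np.radians(th);s=s0+roll*(np.radians(40)-t)
    d=off*np.sin(t)+s*np.cos(t);z=.050+off*np.cos(t)-s*np.sin(t)
    return pose(th,d,z,lat)
E
python3 - <<'E'
from bench import *
from plan import *
o=get_obs()
for th in(40,36,32,28,24,20,16,12,8,4,0,-4,-8,-10):
    Rt,tcp=lev(th);print(th,tcp);delta(o,Rt,tcp=tcp)
E
```

```text
40 [ 0.5112 -0.0257  0.1042]
rot [-0.1 -0.1  0.1] shift cm [ 0.02  0.02 -0.21] ang 0.2
36 [ 0.5109 -0.0291  0.099 ]
rot [ 3.8 -0.5  0.1] shift cm [-0.01 -0.32 -0.73] ang 3.9
32 [ 0.5106 -0.032   0.0936]
rot [ 7.8 -0.9  0.1] shift cm [-0.04 -0.62 -1.26] ang 7.9
28 [ 0.5104 -0.0346  0.0881]
rot [11.8 -1.3  0.1] shift cm [-0.06 -0.88 -1.82] ang 11.9
24 [ 0.5101 -0.0368  0.0824]
rot [15.8 -1.7  0.1] shift cm [-0.08 -1.1  -2.39] ang 15.9
20 [ 0.51   -0.0386  0.0766]
rot [19.8 -2.   0.1] shift cm [-0.1  -1.27 -2.97] ang 19.9
16 [ 0.5098 -0.04    0.0707]
rot [23.8 -2.4  0.1] shift cm [-0.11 -1.41 -3.56] ang 23.9
12 [ 0.5098 -0.041   0.0647]
rot [27.7 -2.8  0.1] shift cm [-0.12 -1.51 -4.16] ang 27.9
8 [ 0.5097 -0.0415  0.0587]
rot [31.7 -3.2  0.1] shift cm [-0.13 -1.56 -4.76] ang 31.9
4 [ 0.5097 -0.0416  0.0527]
rot [35.7 -3.6  0.1] shift cm [-0.13 -1.57 -5.36] ang 35.9
0 [ 0.5097 -0.0413  0.0467]
rot [39.7 -4.   0.1] shift cm [-0.13 -1.54 -5.96] ang 39.9
-4 [ 0.5098 -0.0406  0.0408]
rot [43.7 -4.4  0.1] shift cm [-0.12 -1.47 -6.55] ang 43.9
-8 [ 0.5099 -0.0395  0.0349]
rot [47.6 -4.8  0.1] shift cm [-0.11 -1.36 -7.14] ang 47.9
-10 [ 0.51   -0.0388  0.032 ]
rot [49.6 -4.9  0.1] shift cm [-0.1  -1.29 -7.42] ang 49.9
```

Levering, first part (to about 24° slope).

{"name": "carry_out", "arguments": {"rows": "0 0 0 0 0 -0.2 1;3.8 -0.5 0.1 0 -0.3 -0.7 1;7.8 -0.9 0.1 0 -0.6 -1.3 1;11.8 -1.3 0.1 -0.1 -0.9 -1.8 1;15.8 -1.7 0.1 -0.1 -1.1 -2.4 1;15.8 -1.7 0.1 -0.1 -1.1 -2.4 1;15.8 -1.7 0.1 -0.1 -1.1 -2.4 1", "force": 120}}

```text
time_s: 8.35
eef_pos: [0.5099, -0.0378, 0.083]
tcp_rot: [0.703, -0.007, 0.707, -0.075]
wrist_force: [-2.3, -0.3, 2.4]
finger_gap: 0.213
```

```bash
cat > chk.py <<'E'
import sys
from bench import *
from plan import *
o=get_obs();print(o['time_s'],o['eef_pos'],"F",o['wrist_force'],"T",o['torque'])
Ra=Rq(o['tcp_rot']).as_matrix();h,l=head(PSI);a=Ra[:,0];print("th",PITCH-np.degrees(np.arctan2(a@h,-a[2])))
p,d=camera("side");cv2.imwrite(f"pics/{sys.argv[1]}.png",cv2.resize(p[140:290,200:350,::-1],None,fx=4,fy=4,interpolation=cv2.INTER_CUBIC))
E
python3 chk.py s7
```

```text
8.35 [ 0.5099 -0.0378  0.083 ] F [-2.2555 -0.2717  2.3737] T [-0.531   0.4148 -0.0497]
th 24.125808416615012
```

View pics/s7.png

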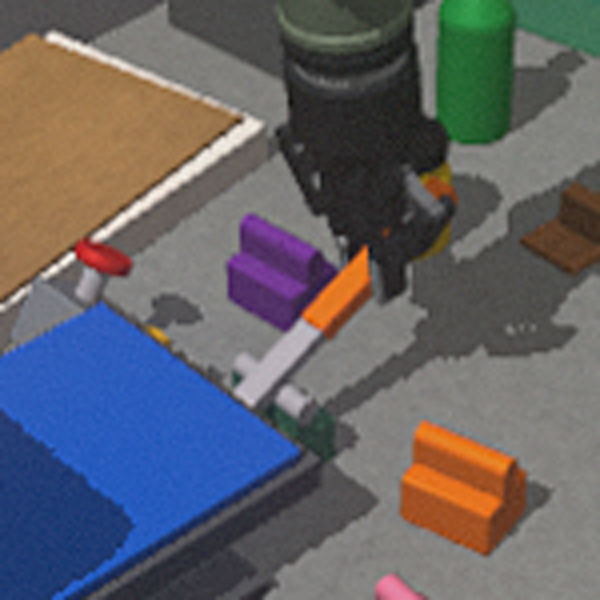

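{"name": "carry_out", "arguments": {"rows": "4 -0.4 0 0 -0.2 -0.6 1;8 -0.7 0 0 -0.3 -1.2 1;12 -1.1 0 0 -0.4 -1.8 1;16 -1.5 0 0 -0.5 -2.4 1;20 -1.9 0 0 -0.5 -3 1;20 -1.9 0 0 -0.5 -3 1;20 -1.9 0 0 -0.5 -3 1"}}

```text
time_s: 9.1
eef_pos: [0.51, -0.0415, 0.0527]
tcp_rot: [0.705, 0.117, 0.698, 0.05]
wrist_force: [-2.4, 2.1, 3.8]
finger_gap: 0.206
```

```bash
python3 chk.py s8
```

```text
9.1 [ 0.51   -0.0415  0.0527] F [-2.4205  2.0507  3.8049] T [0.0393 0.3688 0.215 ]
th 3.9488118749338046
```

View pics/s8.png

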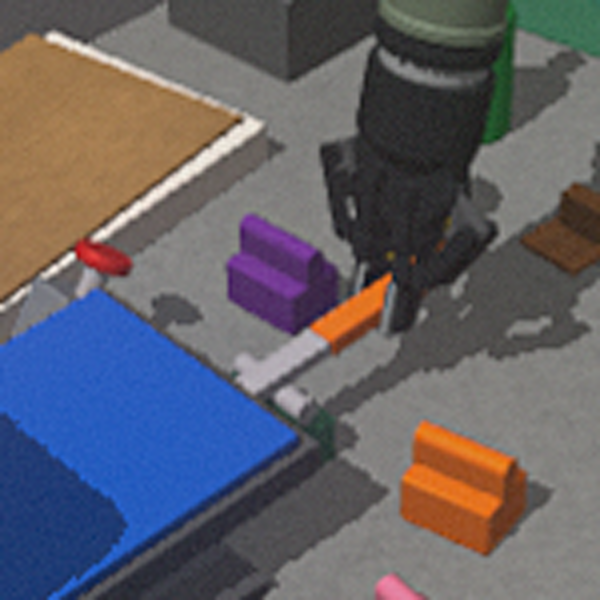

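{"name": "carry_out", "arguments": {"rows": "4 -0.4 0 0 0 -0.6 1;8 -0.8 0 0 0.1 -1.2 1;12 -1.2 0 0 0.2 -1.8 1;14 -1.3 0 0 0.3 -2.1 1;14 -1.3 0 0 0.3 -2.1 1;14 -1.3 0 0 0.3 -2.1 1"}}

```text
time_s: 9.75
eef_pos: [0.5108, -0.0377, 0.0327]
tcp_rot: [0.694, 0.202, 0.678, 0.137]
wrist_force: [-1.2, 5.1, 8.6]
finger_gap: 0.207
```

```bash
python3 chk.py s9
```

```text
9.75 [ 0.5108 -0.0377  0.0327] F [-1.179   5.053   8.5656] T [0.5238 0.1659 0.2606]
th -10.231879763981897
```

View pics/s9.png

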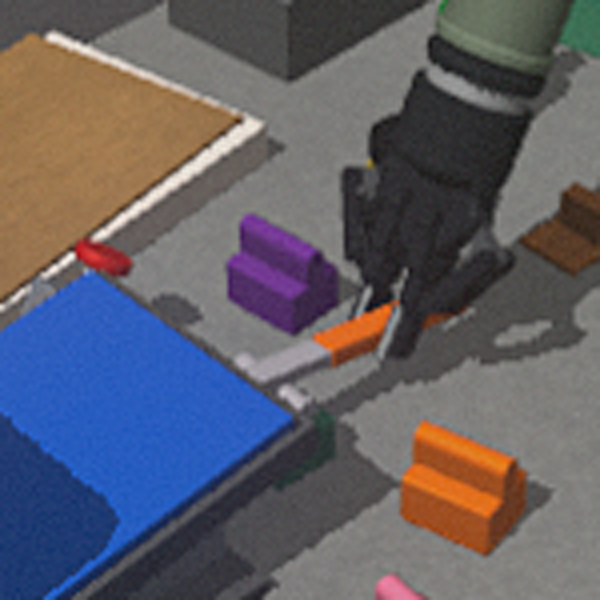

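```bash
cat > bed.py <<'E'
import sys
from bench import *
from h import *
def bed(n="side",save=None):
    cp=camera_params(n);p,d=camera(n);C=cloud(cp,d);hsv=cv2.cvtColor(p,cv2.COLOR_RGB2HSV);H,S=hsv[...,0],hsv[...,1]
    hsv0=cv2.cvtColor(cv2.imread(f"pics/{n}0.png"),cv2.COLOR_BGR2HSV)
    def fit(hsv,C):
        m=((hsv[...,0]>100)&(hsv[...,0]<130)&(hsv[...,1]>120)).astype(np.uint8);m=cv2.erode(m,np.ones((7,7)))
        n_,lab,st,_=cv2.connectedComponentsWithStats(m);m=lab==1+np.argmax(st[1:,4])
        Q=C[m];h,l=head(4.7);O=np.array([.5428,.1764,0])
        x=(Q-O)@h;y=(Q-O)@l;A=np.c_[x,y,np.ones(len(x))];k=np.linalg.lstsq(A,Q[:,2],rcond=None)[0];return -k[0],k[2],len(Q)
    print(n,"before",fit(hsv0,cloud(cp,np.load(f"pics/{n}0_d.npy"))),"now",fit(hsv,C))
    if save: cv2.imwrite(f"pics/{save}.png",cv2.resize(p[140:290,200:350,::-1],None,fx=4,fy=4,interpolation=cv2.INTER_CUBIC))
if __name__=="__main__": bed("side",sys.argv[1]); bed("top")
E
python3 bed.py s10
```

```text
** On entry to DLASCL parameter number  4 had an illegal value
 ** On entry to DLASCL parameter number  4 had an illegal valueTraceback (most recent call last):
  File "bed.py", line 14, in <module>
    if __name__=="__main__": bed("side",sys.argv[1]); bed("top")
                             ~~~^^^^^^^^^^^^^^^^^^^^
  File "bed.py", line 12, in bed
    print(n,"before",fit(hsv0,cloud(cp,np.load(f"pics/{n}0_d.npy"))),"now",fit(hsv,C))
                     ~~~^^^^^^^^^^^^^^^^^^^^^^^^^^^^^^^^^^^^^^^^^^^^
  File "bed.py", line 11, in fit
    x=(Q-O)@h;y=(Q-O)@l;A=np.c_[x,y,np.ones(len(x))];k=np.linalg.lstsq(A,Q[:,2],rcond=None)[0];return -k[0],k[2],len(Q)
                                                       ~~~~~~~~~~~~~~~^^^^^^^^^^^^^^^^^^^^^
    x, resids, rank, s = _umath_linalg.lstsq(a, b, rcond,
                         ~~~~~~~~~~~~~~~~~~~^^^^^^^^^^^^^
                                             signature=signature)
                                             ^^^^^^^^^^^^^^^^^^^^
    raise LinAlgError("SVD did not converge in Linear Least Squares")
numpy.linalg.LinAlgError: SVD did not converge in Linear Least Squares
```

```bash
sed -i 's/Q=C\[m\];h,l/Q=C[m];Q=Q[~np.isnan(Q).any(1)];h,l/' bed.py; python3 bed.py s10
```

```text
side before (np.float64(0.0027313101550671256), np.float64(0.0793653564550415), 3779) now (np.float64(0.14778825753078462), np.float64(0.09556546182865643), 4103)
top before (np.float64(-0.00070339117972537), np.float64(0.07991672470957105), 7216) now (np.float64(0.146135511799505), np.float64(0.0963442281710739), 7130)
```

{"name": "carry_out", "arguments": {"rows": "0 0 0 0 0 0 1;-2 0.2 0 0 0 0.3 1;-4 0.4 0 0 -0.1 0.6 1;-6 0.6 0 0 -0.2 0.9 1;-8 0.7 0 0 -0.2 1.2 1;-10 0.9 0 0 -0.3 1.5 1;-12 1.1 0 0 -0.3 1.8 1;-14 1.3 0 0 -0.3 2.1 1;-14 1.3 0 0 -0.3 2.1 1"}}

```text
time_s: 10.85
eef_pos: [0.5107, -0.0413, 0.0528]
tcp_rot: [0.706, 0.116, 0.697, 0.05]
wrist_force: [0.4, 0.1, -1.8]
finger_gap: 0.213
```

```bash
python3 bed.py s11; python3 chk.py s11
```

```text
side before (np.float64(0.0027313101550671256), np.float64(0.0793653564550415), 3779) now (np.float64(0.08470551903283936), np.float64(0.08850210908743475), 3970)
top before (np.float64(-0.00070339117972537), np.float64(0.07991672470957105), 7216) now (np.float64(0.08309302499488404), np.float64(0.08920910952265138), 7191)
10.95 [ 0.5102 -0.0415  0.0522] F [ 0.2537  0.2643 -1.7121] T [-0.096  -0.0242 -0.0593]
th 3.9212114949483023
```

View pics/s11.png

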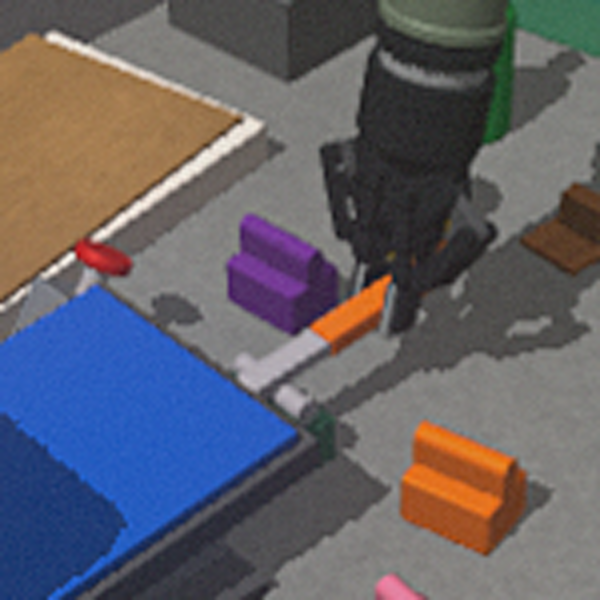

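{"name": "carry_out", "arguments": {"rows": "1.5 -0.1 0 0 0 -0.2 1;3 -0.3 0 0 0 -0.4 1;3 -0.3 0 0 0 -0.4 1"}}

```text
time_s: 11.3
eef_pos: [0.51, -0.0414, 0.0484]
tcp_rot: [0.703, 0.138, 0.694, 0.069]
wrist_force: [-0.9, 5.6, 4.3]
finger_gap: 0.215
```

```bash
python3 chk.py s12; python3 - <<'E'
from bench import *
from h import *
o=get_obs();print(Rq(o['tcp_rot']).as_matrix()[:,0])
E
```

```text
11.3 [ 0.51   -0.0414  0.0484] F [-0.9393  5.5501  4.3208] T [0.3593 0.0117 0.1813]
th 0.6125716524866434
[ 0.0278  0.2885 -0.9571]
```

{"name": "carry_out", "arguments": {"rows": "-1 0.1 0 0 0 0.15 1;-1 0.1 0 0 0 0.15 0.5;-1 0.1 0 0 0 0.15 0.2;-1 0.1 0 0 0 0.15 -0.2;-1 0.1 0 0 0 0.15 -0.2;-1 0.1 0 0 0 0.15 -0.2;-1 0.1 0 0 0 0.15 -0.2;-1 0.1 0 0 -0.6 2.1 -0.2;-1 0.1 0 -0.1 -1.8 6 -0.2;-1 0.1 0 -0.3 -3.2 10.5 -0.2;-1 0.1 0 -0.4 -4.5 15 -0.2;-1 0.1 0 -0.4 -4.5 18 -0.2;-1 0.1 0 -0.4 -4.5 18 -0.2"}}

```text
time_s: 12.65
eef_pos: [0.5093, -0.0888, 0.2341]
tcp_rot: [0.709, 0.128, 0.691, 0.061]
wrist_force: [1.2, -0.7, 0.5]
finger_gap: 0.602
```

```bash
python3 bed.py s13; python3 - <<'E'
from bench import *
from h import *
import pickle
o=get_obs();print(o['time_s'],o['eef_pos'],o['finger_gap'],o['joint_pos']);pickle.dump(o,open("pics/o13.pkl","wb"))
p,d=camera("wrist");cv2.imwrite("pics/w13.png",p[:,:,::-1]);np.save("pics/w13_d.npy",d)
E
```

```text
side before (np.float64(0.0027313101550671256), np.float64(0.0793653564550415), 3779) now (np.float64(0.08438436970492519), np.float64(0.08851763190306353), 3969)
top before (np.float64(-0.00070339117972537), np.float64(0.07991672470957105), 7216) now (np.float64(0.08286465028188922), np.float64(0.08918425273436538), 7194)
12.75 [ 0.5062 -0.0871  0.2289] 0.6005666235003807 [-0.4966  0.1152  1.6766  0.2521  1.4598 -0.4423]
```

View pics/w13.png

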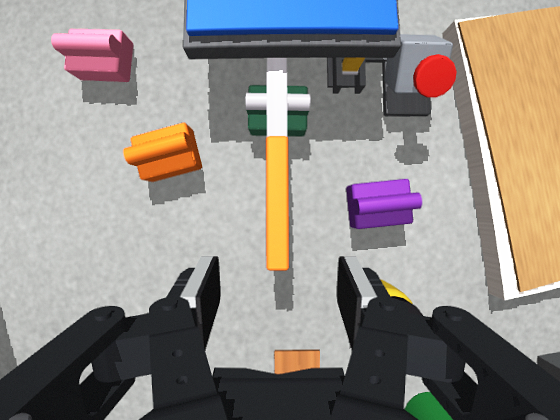

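View pics/s13.png

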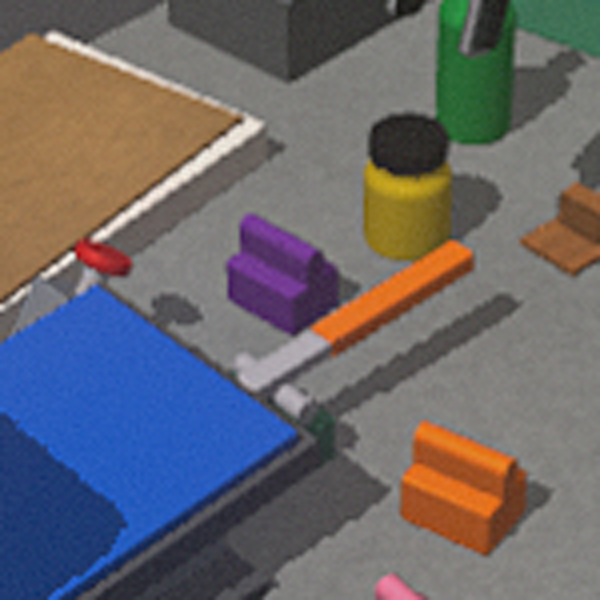

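```bash
python3 - <<'E'
from bench import *
from h import *
import pickle
def redc(bgr,box):
    hsv=cv2.cvtColor(bgr,cv2.COLOR_BGR2HSV);m=(((hsv[...,0]<6)|(hsv[...,0]>174))&(hsv[...,1]>150)).astype(np.uint8);z=np.zeros_like(m);u0,v0,u1,v1=box;z[v0:v1,u0:u1]=m[v0:v1,u0:u1]
    cs,_=cv2.findContours(z,cv2.RETR_EXTERNAL,cv2.CHAIN_APPROX_NONE);c=max(cs,key=cv2.contourArea);e=cv2.fitEllipse(c);print(e);return e[0]
L=[]
for f,n,o,b in(("w13","wrist",pickle.load(open("pics/o13.pkl","rb")),(400,40,470,110)),("w4","wrist",pickle.load(open("pics/o4.pkl","rb")),(490,130,559,200)),("top0","top",None,(240,110,285,150)),("side0","side",None,(205,190,245,225))):
    cp=camera_params(n);c=redc(cv2.imread(f"pics/{f}.png"),b);Rc,e=campose(cp,o);r=Rc@rays(cp,[c])[0];L.append((e,r/np.linalg.norm(r)));print(f,onplane(cp,[c],.078,o))
for S in([0,1,2,3],[0,1],[2,3],[0,1,2]):
    A=sum(np.eye(3)-np.outer(L[i][1],L[i][1]) for i in S);b=sum((np.eye(3)-np.outer(L[i][1],L[i][1]))@L[i][0] for i in S);print(S,np.linalg.solve(A,b))
n=np.array([-.047,-.572,.819])
o=get_obs();Rt=toolR(4.7,35,1);print(Rt[:,0])
P=np.array([.658,.0455,.080])
for k in(.06,.005,0,-.012): delta(o,Rt,tcp=P+n*k)
E
```

```text
((434.37066650390625, 75.48164367675781), (38.65681076049805, 44.67817687988281), 45.57447052001953)
w13 [[0.6592 0.0465 0.078 ]]
((523.5565795898438, 165.7948455810547), (39.44157791137695, 49.53565216064453), 56.67374801635742)
w4 [[0.6585 0.047  0.078 ]]
((261.2361755371094, 133.84901428222656), (15.102274894714355, 16.919710159301758), 143.00445556640625)
top0 [[0.6593 0.0458 0.078 ]]
((225.052001953125, 204.0341033935547), (5.487138271331787, 15.125850677490234), 111.43865966796875)
side0 [[0.6573 0.0474 0.078 ]]
[0, 1, 2, 3] [0.6593 0.0465 0.0769]
[0, 1] [0.6604 0.0473 0.0756]
[2, 3] [0.6596 0.0458 0.076 ]
[0, 1, 2] [0.6595 0.0466 0.077 ]
[ 0.047   0.5716 -0.8192]
rot [19.3 -1.8  0.8] shift cm [14.99  9.78 -9.83] ang 19.4
rot [19.3 -1.8  0.8] shift cm [ 15.24  12.92 -14.34] ang 19.4
rot [19.3 -1.8  0.8] shift cm [ 15.27  13.21 -14.75] ang 19.4
rot [19.3 -1.8  0.8] shift cm [ 15.32  13.9  -15.73] ang 19.4
```

{"name": "carry_out", "arguments": {"rows": "4 -0.4 0.2 4 2 0 1;8 -0.7 0.3 8 4 -2 1;12 -1.1 0.5 12 7 -5 1;16 -1.5 0.7 15.1 9.7 -8 1;19.3 -1.8 0.8 15.1 9.7 -9.8 1;19.3 -1.8 0.8 15.1 9.7 -9.8 1;19.3 -1.8 0.8 15.1 9.7 -9.8 1;19.3 -1.8 0.8 15.1 9.7 -9.8 1;19.3 -1.8 0.8 15.1 9.7 -9.8 1", "force": 40}}

```text
time_s: 13.7
eef_pos: [0.6578, 0.0095, 0.1328]
tcp_rot: [0.685, 0.239, 0.663, 0.185]
wrist_force: [-0.5, 0.3, -0.5]
finger_gap: 0.001
```

```bash
python3 - <<'E'
from bench import *
from h import *
o=get_obs();print(o['time_s'],o['eef_pos'],o['finger_gap'],o['wrist_force'],o['joint_vel'])
p,d=camera("wrist");cv2.imwrite("pics/w14.png",p[:,:,::-1])
cp=camera_params("wrist");Rt=toolR(4.7,35,1);n=-Rt[:,0];P=np.array([.659,.0455,.079]);print(proj(cp,[P,P+n*.06,o['eef_pos']],o))
for k in(.06,.01,0,-.005,-.010,-.014): delta(o,Rt,tcp=P+n*k)
E
```

```text
13.7 [0.6578 0.0095 0.1328] 0.0009066073504927336 [-0.4633  0.2711 -0.4929] [-0.0016 -0.0039 -0.0005 -0.0002 -0.0003 -0.0003]
[[275.201  228.8607]
 [274.8004 271.9631]
 [278.8164 273.7193]]
rot [0.1 0.3 0.1] shift cm [-0.17  0.17 -0.47] ang 0.3
rot [0.1 0.3 0.1] shift cm [ 0.07  3.02 -4.56] ang 0.3
rot [0.1 0.3 0.1] shift cm [ 0.12  3.6  -5.38] ang 0.3
rot [0.1 0.3 0.1] shift cm [ 0.14  3.88 -5.79] ang 0.3
rot [0.1 0.3 0.1] shift cm [ 0.16  4.17 -6.2 ] ang 0.3
rot [0.1 0.3 0.1] shift cm [ 0.18  4.4  -6.53] ang 0.3
```

View pics/w14.png

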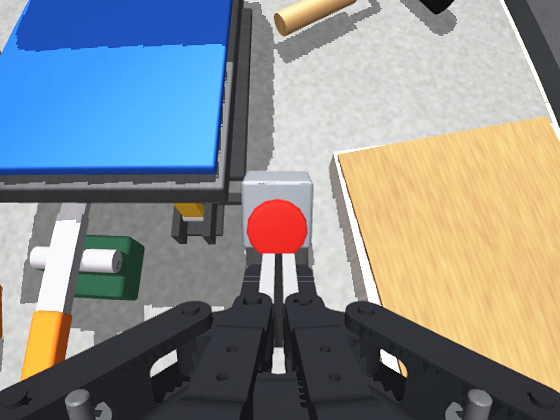

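{"name": "carry_out", "arguments": {"rows": "0 0 0 0.1 1 -1.5 1;0 0 0 0.1 2 -3 1;0 0 0 0.2 2.8 -4.2 1;0 0 0 0.2 3.2 -4.8 1;0 0 0 0.2 3.5 -5.2 1;0 0 0 0.2 3.6 -5.4 1;0 0 0 0.2 3.6 -5.4 1"}}

```text
time_s: 14.45
eef_pos: [0.6588, 0.0459, 0.0766]
tcp_rot: [0.683, 0.24, 0.665, 0.185]
wrist_force: [-3.9, -3.0, 3.8]
finger_gap: 0.0
```

```bash
cat > pl.py <<'E'
import sys
from bench import *
from h import *
o=get_obs();Rt=toolR(4.7,35,1);n=-Rt[:,0];P=np.array([.659,.0455,.079])
print(o['time_s'],o['eef_pos'],"F",o['wrist_force'],"along n",o['wrist_force']@n,"k mm",(o['eef_pos']-P)@n*1000)
if len(sys.argv)>1:
    p,d=camera("wrist");cv2.imwrite(f"pics/{sys.argv[1]}.png",p[:,:,::-1])
E
python3 pl.py
```

```text
14.45 [0.6588 0.0459 0.0766] F [-3.867  -2.9693  3.8228] along n 5.010548642100837 k mm -2.2394838605225864
```

{"name": "carry_out", "arguments": {"rows": "0 0 0 0 0.15 -0.2 1;0 0 0 0 0.3 -0.4 1;0 0 0 0 0.35 -0.5 1;0 0 0 0 0.35 -0.5 1"}}

```text
time_s: 14.85
eef_pos: [0.6598, 0.0489, 0.0722]
tcp_rot: [0.684, 0.24, 0.664, 0.185]
wrist_force: [-3.3, -4.4, 5.6]
finger_gap: -0.001
```

```bash
python3 pl.py
```

```text
14.85 [0.6598 0.0489 0.0722] F [-3.3269 -4.3779  5.5633] along n 7.216118881990785 k mm -7.556936981707636
```

{"name": "carry_out", "arguments": {"rows": "0 0 0 0 0.15 -0.2 1;0 0 0 0 0.25 -0.35 1;0 0 0 0 0.25 -0.35 1;0 0 0 0 0.25 -0.35 1"}}

```text
time_s: 15.25
eef_pos: [0.66, 0.0499, 0.0708]
tcp_rot: [0.684, 0.239, 0.664, 0.185]
wrist_force: [-9.2, -9.7, 14.6]
finger_gap: -0.003
```

```bash
python3 pl.py
```

```text
15.25 [0.66   0.0499 0.0708] F [-9.1871 -9.6568 14.625 ] along n 17.932176729818373 k mm -9.275856300646858
```

{"name": "carry_out", "arguments": {"rows": "0 0 0 0 0.1 -0.15 1;0 0 0 0 0.15 -0.25 1;0 0 0 0 0.2 -0.3 1;0 0 0 0 0.2 -0.3 1"}}

```text
time_s: 15.65
eef_pos: [0.6601, 0.05, 0.0707]
tcp_rot: [0.684, 0.239, 0.664, 0.185]
wrist_force: [-16.4, -16.3, 28.8]
finger_gap: -0.001
```

```bash
python3 pl.py w15
```

```text
15.65 [0.6601 0.05   0.0707] F [-16.3509 -16.336   28.7678] along n 33.6721447439557 k mm -9.45545184669328
```

View pics/w15.png

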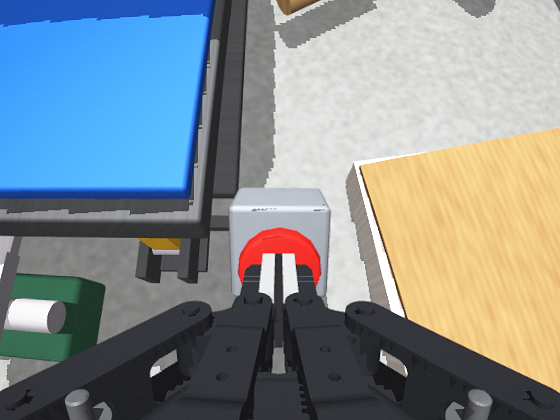

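{"name": "carry_out", "arguments": {"rows": "0 0 0 0 -0.5 0.7 1;0 0 0 -0.1 -1.5 2.2 1;0 0 0 -0.2 -3 4.5 1;0 0 0 -0.3 -5 8 1;0 0 0 -0.3 -7 12 1;0 0 0 -0.3 -8 15 1;0 0 0 -0.3 -8 15 1;0 0 0 -0.3 -8 15 1"}}

```text
time_s: 16.5
eef_pos: [0.6568, -0.0264, 0.2156]
tcp_rot: [0.684, 0.24, 0.664, 0.184]
wrist_force: [0.0, 0.1, 0.1]
finger_gap: -0.001
```

```bash
python3 bed.py s16; python3 pl.py w16; python3 - <<'E'
from bench import *
import cv2
p,d=camera("top");cv2.imwrite("pics/top16.png",p[:,:,::-1])
E
```

```text
side before (np.float64(0.0027313101550671256), np.float64(0.0793653564550415), 3779) now (np.float64(0.08420924610020748), np.float64(0.08854913413006643), 3973)
top before (np.float64(-0.00070339117972537), np.float64(0.07991672470957105), 7216) now (np.float64(0.08217480711905427), np.float64(0.08922118611689239), 7191)
16.6 [ 0.6552 -0.0251  0.213 ] F [-0.6731 -0.096  -1.0026] along n -0.734742767599432 k mm 150.33814261298627
```

View pics/w16.png

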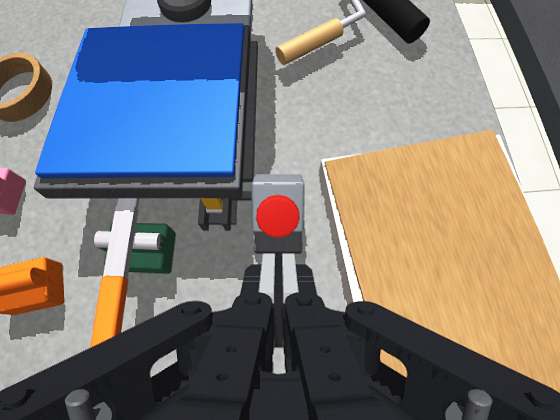

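View pics/top16.png

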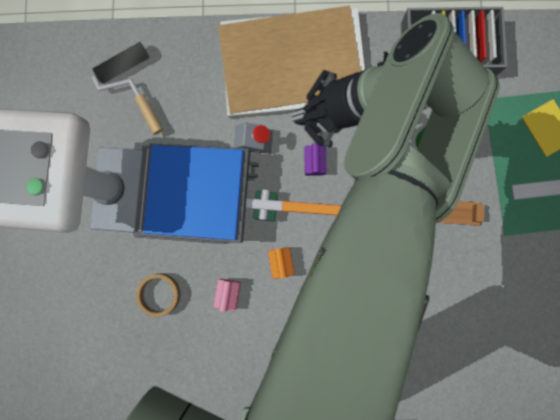

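View pics/s16.png

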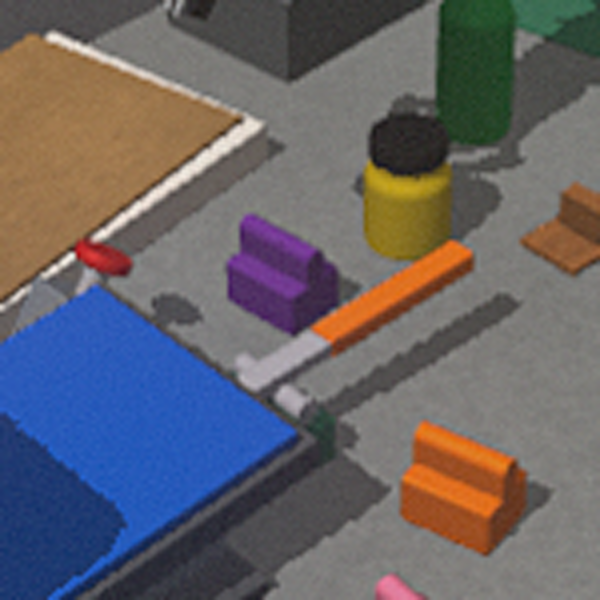

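```bash
python3 -c "
from bench import *
o=get_obs();print(o['time_s'],o['wrist_force'],abs(o['joint_vel']).max());print(finish_job())"
```

```text
16.7 [-0.39045518  0.45270866 -0.35710261] 0.004235175437369158
the job is handed in; nothing more can be done
None
```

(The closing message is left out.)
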